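# Tension the mail-cart wheel's spokes

## Task

Tighten the spokes of the mail-cart wheel: turn each of its five nipples clockwise (seen from above), two quarter turns if it is red and one quarter turn if it is yellow, one after another clockwise round the rim from the valve. Some nipples are still under a loose cap of their colour: lift it off first and put it away in a cell of the blue holder (caps may come off in any order). Leave every cap down in the holder and do not push the other things on the desk about.

Things in the scene. Friction and masses are not known exactly. Their poses are not given: they have to be found in the camera images.
- wheel: Mail-cart wheel lying flat, fixed: black tyre 254 mm across, silver rim, thin spokes on a grey disc; solid, flat top at 40 mm, hub 54 mm high. Origin: centre of underside. Its +x points to the valve (black stub, 57 mm high, on a white patch 32 by 34 mm). Five nipples, places 1-5, lie 100 mm out at -36, -108, -180, -252, -324 deg from +x (clockwise from above).
- holder: Blue shallow cap holder, fixed on the desk left or right of the wheel: 240 mm (x) by 164 mm (y), 16 mm high, open on top; walls, dividers and floor 4 mm. 3 by 2 cells, about 74 mm square inside, centres at x = -79, 0, 79 and y = -40, 40 mm. Origin at the centre of its underside.
- tablet: White tablet propped at a slant on its folio, fixed on the desk on the other side of the wheel from the holder: 170 by 220 mm, about 105 mm high. Origin at the centre of its underside.
- nipple_1 (a joint): Angle of the red nipple at place 1 (first place clockwise from the valve), rad: starts at 0, grows as it is turned clockwise seen from above (tightening). Stiff (0.04 N m), stays where left, stops at 0 the other way. Red: needs two quarter turns (3.14 rad).
- wing_1 (a point): Centre of the red wing of nipple 1: upright bar 34 mm long (this point's x axis, turning with it), 12 mm thick (y), 28 mm high (14 mm above and below this point); turns about the vertical through this point. Its bottom is 8 mm above a round silver seat 56 mm across, whose top is 48 mm above the desk.
- cap_1: Loose red hexagonal cap over nipple 1, mouth down, standing on its seat: 46 mm across flats, 53 mm across corners, 50 mm high, walls 3 mm, roof 4 mm with a white dot, about 40 g. Origin at the cap's centre, 25 mm from mouth and roof; z towards its roof; flats face along its x axis and every 60 deg round. None if this nipple has no cap.
- nipple_2 (a joint): Angle of the yellow nipple at place 2 (second place clockwise from the valve), rad: starts at 0, grows as it is turned clockwise seen from above (tightening). Stiff (0.04 N m), stays where left, stops at 0 the other way. Yellow: needs one quarter turn (1.57 rad).
- wing_2 (a point): Centre of the yellow wing of nipple 2: upright bar 34 mm long (this point's x axis, turning with it), 12 mm thick (y), 28 mm high (14 mm above and below this point); turns about the vertical through this point. Its bottom is 8 mm above a round silver seat 56 mm across, whose top is 48 mm above the desk.
- cap_2: Loose yellow hexagonal cap over nipple 2, mouth down, standing on its seat: 46 mm across flats, 53 mm across corners, 50 mm high, walls 3 mm, roof 4 mm with a white dot, about 40 g. Origin at the cap's centre, 25 mm from mouth and roof; z towards its roof; flats face along its x axis and every 60 deg round. None if this nipple has no cap.
- nipple_3 (a joint): Angle of the yellow nipple at place 3 (third place clockwise from the valve), rad: starts at 0, grows as it is turned clockwise seen from above (tightening). Stiff (0.04 N m), stays where left, stops at 0 the other way. Yellow: needs one quarter turn (1.57 rad).
- wing_3 (a point): Centre of the yellow wing of nipple 3: upright bar 34 mm long (this point's x axis, turning with it), 12 mm thick (y), 28 mm high (14 mm above and below this point); turns about the vertical through this point. Its bottom is 8 mm above a round silver seat 56 mm across, whose top is 48 mm above the desk.
- cap_3: Loose yellow hexagonal cap over nipple 3, mouth down, standing on its seat: 46 mm across flats, 53 mm across corners, 50 mm high, walls 3 mm, roof 4 mm with a white dot, about 40 g. Origin at the cap's centre, 25 mm from mouth and roof; z towards its roof; flats face along its x axis and every 60 deg round. None if this nipple has no cap.
- nipple_4 (a joint): Angle of the red nipple at place 4 (fourth place clockwise from the valve), rad: starts at 0, grows as it is turned clockwise seen from above (tightening). Stiff (0.04 N m), stays where left, stops at 0 the other way. Red: needs two quarter turns (3.14 rad).
- wing_4 (a point): Centre of the red wing of nipple 4: upright bar 34 mm long (this point's x axis, turning with it), 12 mm thick (y), 28 mm high (14 mm above and below this point); turns about the vertical through this point. Its bottom is 8 mm above a round silver seat 56 mm across, whose top is 48 mm above the desk.
- cap_4: Loose red hexagonal cap over nipple 4, mouth down, standing on its seat: 46 mm across flats, 53 mm across corners, 50 mm high, walls 3 mm, roof 4 mm with a white dot, about 40 g. Origin at the cap's centre, 25 mm from mouth and roof; z towards its roof; flats face along its x axis and every 60 deg round. None if this nipple has no cap.
- nipple_5 (a joint): Angle of the yellow nipple at place 5 (fifth place clockwise from the valve), rad: starts at 0, grows as it is turned clockwise seen from above (tightening). Stiff (0.04 N m), stays where left, stops at 0 the other way. Yellow: needs one quarter turn (1.57 rad).
- wing_5 (a point): Centre of the yellow wing of nipple 5: upright bar 34 mm long (this point's x axis, turning with it), 12 mm thick (y), 28 mm high (14 mm above and below this point); turns about the vertical through this point. Its bottom is 8 mm above a round silver seat 56 mm across, whose top is 48 mm above the desk.
- cap_5: Loose yellow hexagonal cap over nipple 5, mouth down, standing on its seat: 46 mm across flats, 53 mm across corners, 50 mm high, walls 3 mm, roof 4 mm with a white dot, about 40 g. Origin at the cap's centre, 25 mm from mouth and roof; z towards its roof; flats face along its x axis and every 60 deg round. None if this nipple has no cap.
- mug: White mug 76 mm across, 90 mm high; bystander.
- paper_roll: White paper roll 100 mm across, 95 mm high; bystander.
- screwdriver: Red screwdriver 150 mm long lying on the desk; bystander.
- glue: White glue bottle 44 mm across, 120 mm high, orange cap; bystander.
- stapler: Black stapler 130 mm long, 39 mm high; bystander.
- notebook: Brown notebook 150 by 105 by 16 mm; bystander.
There are look-alikes about, which are no part of the job. What is shaped like the cap_5 but purple is not meant. What is shaped like the cap_3 but purple is not meant.

How it is judged:
By the outcome, as a careful person would: the job done as asked, in the order asked, and still so for the second after the job is handed in, with the robot touching nothing.
Of cap_1, cap_2, cap_3, cap_4, cap_5 only 2 to 4 are there at a start; the rules pass over those that are not, and their reading is None.
At some moment in a run one of cap_1, cap_2, cap_3, cap_4, cap_5 may be knocked a few centimetres aside while the robot is not near it.
Once in a run the grip may slacken for a moment while it holds something.
It also fails if it takes over 210 s, if anything falls off the work surface, if the arm or the gripper's body presses on something with over 40 N, if the wrist force passes 120 N, or if a joint passes its speed limit or range.

## Robot

A 6-joint arm with a two-finger parallel gripper is mounted at the origin on the work surface. World frame = base frame: x ahead of the robot, y to its left, z up, the work surface at z = 0. Lengths are in m, angles in degrees, forces in N, time in s.
With the tool pointing down it reaches from about 0.4 to 0.825 m from the base axis. Payload 7 kg.
Tool frame: the origin (TCP) lies midway between the tips of the shut fingers; the grasp point (between the pads) lies 19 mm behind it; z points along the fingers, y is the line along which they close (so a half turn about z gives the same grasp; the last joint's range is limited). The gripper opens to 88 mm and grips with 3 to 60 N. Pads are 19 mm wide; open, the fingers measure 130 mm over their backs; the gripper's body (78 mm by 193 mm) begins 47 mm behind the grasp point.
Start: joints at [83.944, 20.546, 0.682, 0, -70.136, -16.507], TCP at [0.259, 0.623, 0.227] pointing down, gripper open.
Joint ranges: [-176.03, 176.03], [-82.01, 121.73], [-58.28, 71.71], [-173.87, 95.51], [-174.79, -0.11], [-173.66, 173.66]. Speed limits (degrees/s): [136.94, 136.94, 172.46, 180, 180, 180].

## Interface

Orientations are given as [roll, pitch, yaw] about the fixed x, y, z axes, in that order (R = Rz(yaw) Ry(pitch) Rx(roll)).
In Python, from plant import ctrl gives the robot as it stands.
- The arm moves only by the tool arm_command, never from a script. Its argument "steps" is a list of rows, each an object with "translation": the shift along the tool's x, y, z in mm, a list of three; "rotation": the turn, a rotation vector about the tool's x, y, z in units of 5 degrees (1.0 is 5 degrees), a list of three; "claw": the finger opening in mm, from 0 to 87.6. In form: [{"translation": [x, y, z], "rotation": [rx, ry, rz], "claw": claw}, ...]. A call has 1 to 5 rows; each row is the pose to reach, as a shift and turn from the pose commanded when the call began, along the tool's axes at that moment; what a row does not reach only later rows make up. A row lasts 1/10 s, in which the tool goes at most 50 mm and 8.59 degrees, less where a joint would pass 70% of its speed; a pose out of reach is approached as far as the arm can. A call with a gripper value outside its range is refused whole. The fingers move at their own pace and stop on an object; the grip force is fixed at half the most. Time passes only in rows, so rows that repeat a pose let the fingers close. It gives the time, the measured TCP pose, the force, the opening and the grip force at its end, in the units of the state.
- ctrl.get_obs(): the state, without advancing time (a new reading comes with each control period).
- ctrl.snapshot(name): name is "side" or "top"; returns (picture, depth): 480x640x3 uint8, red, green, blue; 480x640 float32, m along the optical axis (not along the pixel's ray), 0 where there is no reading.
- ctrl.calibration(name): a dict with "vertical_fov" (degrees; the focal length in pixels is half the picture's height over the tangent of half this angle, whatever the lens; pixels are square), "cx", "cy" (the principal point, pixels), "k1" (the pictures are not rectified: a ray, as slopes to the right and down, at radius r is drawn at 1 + k1 r^2 times it, then the intrinsics apply), "rvec" (rotation vector, rad) and "tvec" (3), from world to camera coordinates, as OpenCV has them. Camera axes: x right, y down, z forward; pixel columns grow to the right and rows downward; lengths in m; the calibration is good to about 2 mm. A picture is of the moment at which its call begins. calibration takes no time and is no camera call.
- ctrl.close_job(): hands the job in; it is judged then, once.
The state is a dict: "clock": time; "joint_pos": joint angles; "qvel": joint speeds; "tau": joint torques, N m; "tool_pos": TCP position; "orientation": TCP orientation; "force": force on the tool from outside, world axes, zero at the start; "moment": the same for the moment, N m; "opening": finger opening in m; "gripper_force": force on a finger pad.
Only numpy, scipy, OpenCV 4.12 (cv2) and the standard library are available. Lean on these libraries where they do the work, as an engineer would, in place of code of your own. Each camera call takes 0.05 s, during which the arm holds its last target. There are 200 camera calls.

## Working session

There is one attempt and no reset: what is moved stays moved. The work goes in short steps, Python scripts to look and compute and a tool call to move; the robot and the scene stay as the last step left them, time stands still between calls to the robot, and variables do not carry over. Pictures are saved under pics/ and viewed, at most 14 in all, crops included, and the job is handed in when it is done.

Besides the shell and the picture viewer there is one more tool, called after "Request:" as a command line: name --argument value ..., lists and objects as JSON in quotes. arm_command: Moves the arm, as the interface text tells. Its arguments: {"type":"object","properties":{"steps":{"type":"array"}},"required":["steps"]}

```bash
mkdir -p pics; ls
python3 - <<'E'
from plant import ctrl
import cv2,numpy as np
o=ctrl.get_obs();print(o)
for n in("top","side"):
    p,d=ctrl.snapshot(n);np.savez(f"pics/{n}0.npz",p=p,d=d);cv2.imwrite(f"pics/{n}0.png",p[...,::-1]);print(n,ctrl.calibration(n))
E
```

```text
pics
{'clock': 0.0, 'joint_pos': array([ 8.39436902e+01,  2.05906037e+01,  6.32292042e-01, -2.05873053e-02,
       -7.01359884e+01, -1.65056667e+01]), 'qvel': array([ 0.01890713, -0.01359806,  0.08102087,  0.02510719, -0.06200778,
       -0.03833495]), 'tau': array([-1.16601212e-03, -5.82713556e+01,  2.93051666e+01,  6.99746400e+00,
        6.97832205e-03, -1.57311024e-04]), 'tool_pos': array([0.25883165, 0.62285472, 0.22561935]), 'orientation': array([ 1.79904087e+02, -8.23847828e-03, -2.25689809e+01]), 'force': array([-0.34321433, -0.08373701, -0.06192772]), 'moment': array([-0.02787805,  0.00638655,  0.06143587]), 'gripper_force': 0.0, 'opening': 0.08786160790070663}
top {'vertical_fov': 43.61565294391581, 'cx': 326.79280530452723, 'cy': 237.59158868088528, 'k1': -0.17863854054043055, 'rvec': array([ 2.17168463, -2.16763347,  0.09105904]), 'tvec': array([-0.08904189,  0.55019015,  1.80686144])}
side {'vertical_fov': 56.53767987232559, 'cx': 327.69287339430133, 'cy': 245.4554399702235, 'k1': -0.08522131771889538, 'rvec': array([ 2.17409885, -0.79468101,  0.37774457]), 'tvec': array([-0.45971306,  0.20549485,  0.96836839])}
```

View pics/top0.png

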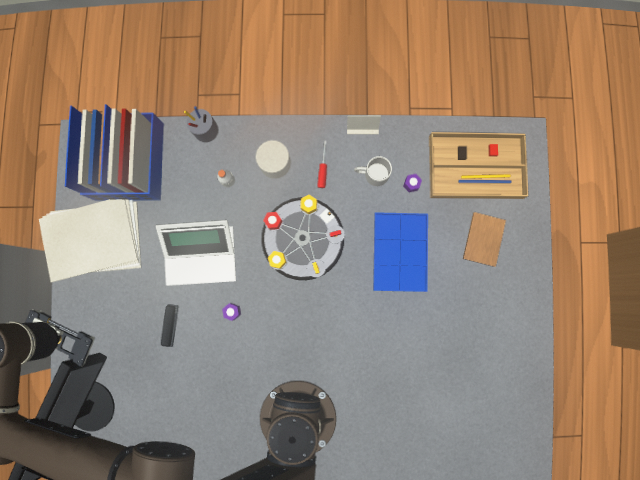

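View pics/side0.png

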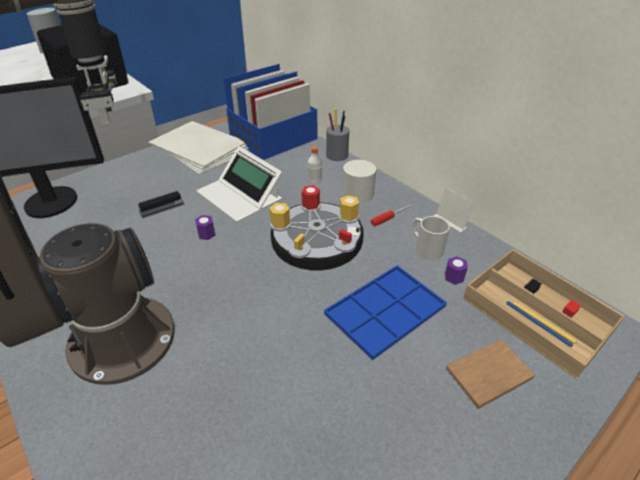

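```bash
cat > h.py <<'E'
import cv2,numpy as np
from plant import ctrl
def cam(n):
    c=ctrl.calibration(n);f=240/np.tan(np.radians(c["vertical_fov"]/2))
    K=np.array([[f,0,c["cx"]],[0,f,c["cy"]],[0,0,1]]);return K,np.array([c["k1"],0,0,0,0.]),cv2.Rodrigues(c["rvec"])[0],np.array(c["tvec"]),c["rvec"]
def ray(n,px,z):
    K,D,R,t,_=cam(n);u=cv2.undistortPoints(np.array(px,float).reshape(-1,1,2),K,D)[:,0]
    d=np.c_[u,np.ones(len(u))]@R;o=-R.T@t
    return (o+d*((z-o[2])/d[:,2])[:,None])[:,:2]
def proj(n,P):
    K,D,R,t,rv=cam(n);return cv2.projectPoints(np.array(P,float).reshape(-1,1,3),rv,t,K,D)[0][:,0]
def snap(n,save=None):
    p,d=ctrl.snapshot(n)
    if save: cv2.imwrite(f"pics/{save}.png",p[...,::-1])
    return p,d
def mask(p,col):
    h=cv2.cvtColor(p,cv2.COLOR_RGB2HSV);H,S,V=[h[...,i].astype(int) for i in range(3)]
    return {"red":((H<8)|(H>172))&(S>140)&(V>90),"yellow":(H>17)&(H<32)&(S>140)&(V>120),"blue":(H>100)&(H<125)&(S>150)&(V>80),"purple":(H>125)&(H<150)&(S>100)}[col].astype(np.uint8)
def blobs(m,amin=12):
    n,l,s,c=cv2.connectedComponentsWithStats(m)
    return [(c[i],s[i,4],np.argwhere(l==i)[:,::-1]) for i in range(1,n) if s[i,4]>=amin]
def pca(P):
    w=P-P.mean(0);e,v=np.linalg.eigh(np.cov(w.T));a=np.degrees(np.arctan2(v[1,1],v[0,1]));return P.mean(0),a%180,np.sqrt(12*e)
def crop(p,c,name,w=60,s=8):
    x,y=map(int,c);cv2.imwrite(f"pics/{name}.png",cv2.resize(p[y-w//2:y+w//2,x-w//2:x+w//2,::-1],None,fx=s,fy=s,interpolation=cv2.INTER_CUBIC))
E
python3 - <<'E'
from h import *
p=np.load("pics/top0.npz")["p"]
for col,z in(("red",.084),("yellow",.084),("purple",.05),("blue",.016)):
    for c,a,P in blobs(mask(p,col)):
        m,an,l=pca(ray("top",P,z));print(col,c.round(1),a,m.round(4),an.round(1),l.round(3))
        if col=="blue" and a>1000:
            W=ray("top",P,z).astype(np.float32);print(cv2.minAreaRect(W))
g=p.max(2)<45; 
x=cv2.connectedComponentsWithStats(g.astype(np.uint8))
for i in range(1,x[0]):
    if 270<x[3][i][0]<330 and 210<x[3][i][1]<260 and x[2][i,4]>100:
        Q=np.argwhere(x[1]==i)[:,::-1];hh=cv2.convexHull(Q.astype(np.int32));W=ray("top",hh[:,0],.04).astype(np.float32)
        print("tyre",cv2.minEnclosingCircle(W),x[2][i],cv2.fitEllipse(W))
cv2.imwrite("pics/c1.png",cv2.resize(p[185:295,250:410,::-1],None,fx=5,fy=5,interpolation=cv2.INTER_CUBIC))
E
```

```text
red [122.  134.7] 211 [0.8645 0.5473] 179.3 [0.013 0.179]
red [493.  149.5] 106 [ 0.8151 -0.5941] 169.4 [0.027 0.037]
red [321.8 175.7] 161 [ 0.7307 -0.0731] 175.3 [0.02  0.071]
red [272.2 219.9] 140 [0.5975 0.0739] 33.2 [0.046 0.05 ]
red [335.1 233. ] 43 [ 0.5586 -0.1132] 106.5 [0.012 0.031]
yellow [188.2 114.3] 29 [0.925  0.3387] 49.2 [0.007 0.043]
yellow [485.9 175.9] 170 [ 0.7329 -0.5691] 92.0 [0.011 0.159]
yellow [308.3 204.1] 167 [ 0.6448 -0.0334] 16.4 [0.048 0.054]
yellow [276.7 259.4] 158 [0.4801 0.0592] 73.0 [0.048 0.051]
yellow [315.5 267.1] 39 [ 0.4575 -0.0554] 19.3 [0.011 0.032]
purple [411.7 182.8] 152 [ 0.7163 -0.3468] 133.9 [0.047 0.053]
purple [230.7 311.6] 135 [0.3244 0.2001] 94.1 [0.047 0.048]
blue [104.2 124.9] 53 [0.9175 0.6353] 179.9 [0.004 0.149]
blue [ 72.2 135. ] 458 [0.887  0.7447] 175.9 [0.037 0.2  ]
blue [ 92.9 129. ] 116 [0.9048 0.6733] 179.3 [0.011 0.122]
blue [150.  158.5] 20 [0.8029 0.4746] 2.6 [0.    0.067]
blue [139. 193.] 19 [0.6919 0.5061] 89.5 [0.    0.064]
blue [400.3 251.8] 4073 [ 0.5081 -0.3137] 178.5 [0.162 0.239]
((0.5085722208023071, -0.3139975666999817), (0.1620347648859024, 0.2392592579126358), 88.45027923583984)
```

View pics/c1.png

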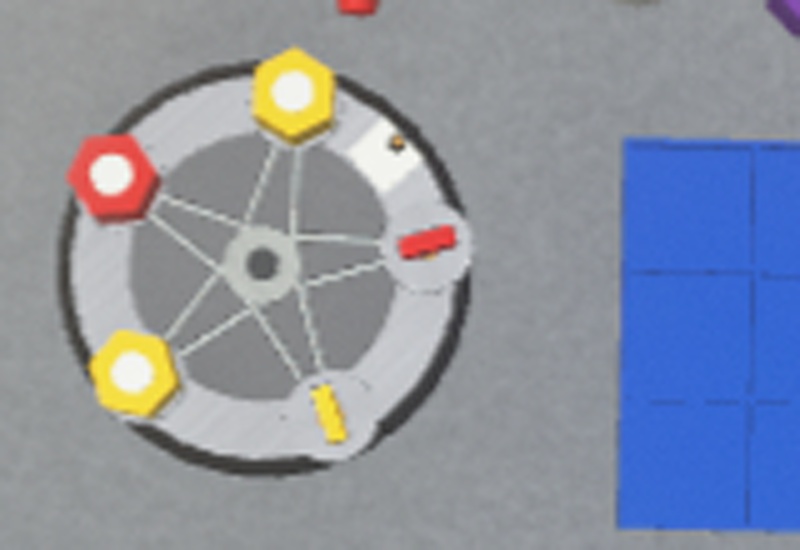

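```bash
cat >> h.py <<'E'
def white(p,c,r=6):
    x,y=[int(round(v)) for v in c];q=p[y-r:y+r+1,x-r:x+r+1].astype(int);m=(q.min(2)>170)&(q.max(2)-q.min(2)<40);a=np.argwhere(m);return np.array([a[:,1].mean()+x-r,a[:,0].mean()+y-r]),len(a)
E
python3 - <<'E'
from h import *
p=np.load("pics/top0.npz")["p"]
from scipy.optimize import least_squares
pts={}
for k,c in((3,(276,259)),(4,(272,220)),(5,(308,203))):
    w,n=white(p,c,5);pts[k]=ray("top",w,.098)[0];print(k,w,n,pts[k].round(4))
pts[1]=ray("top",(335.2,233),.082)[0];pts[2]=ray("top",(315.6,267.3),.082)[0]
f=lambda q,k:np.array([q[0]+.1*np.cos(q[2]-np.radians(72*k-36)),q[1]+.1*np.sin(q[2]-np.radians(72*k-36))])
s=least_squares(lambda q:np.concatenate([f(q,k)-pts[k] for k in pts]),[.55,0,-.85])
print(s.x,np.degrees(s.x[2]),(s.fun.reshape(-1,2)*1e3).round(1),list(pts))
for k in range(1,6):print(k,f(s.x,k).round(4),"radial",np.degrees(s.x[2])-72*k+36)
print("hub",ray("top",(302.4,237.6),.054), "cam",-cam("top")[2].T@cam("top")[3])
ang=np.radians(-1.5)
for x in(-.079,0,.079):
  for y in(-.04,.04):
    print("cell",x,y,(np.array([.5081,-.3137])+[x*np.cos(ang)-y*np.sin(ang),x*np.sin(ang)+y*np.cos(ang)]).round(4))
# side view of wings and dots
q=np.load("pics/side0.npz")["p"]
for k in pts:
    P=[*f(s.x,k),.098 if k>2 else .07];u=proj("side",[P])[0];print(k,u.round(1), white(q,u) if k>2 else "")
for col in("red","yellow"):
    for c,a,P in blobs(mask(q,col)):
        if 260<c[0]<380 and 170<c[1]<270: print(col,c.round(1),a,P.min(0),P.max(0))
# hex flats directions for caps: from top roof contour
for col,ids in(("red",[4]),("yellow",[3,5])):
    for c,a,P in blobs(mask(p,col),100):
        for k in ids:
            u=proj("top",[[*pts[k],.098]])[0]
            if np.linalg.norm(u-c)<8:
                W=ray("top",P,.098);d=W-pts[k];th=np.arctan2(d[:,1],d[:,0]);r=np.hypot(d[:,0],d[:,1])
                sel=r>.019;z=(r[sel]**6*np.exp(6j*th[sel])).sum();print("cap",k,"corner dir",np.degrees(np.angle(z))/6,"flat", np.degrees(np.angle(z))/6+30)
E
```

```text
3 [275.84444444 259.04444444] 45 [0.4802 0.0604]
4 [271.64583333 219.35416667] 48 [0.5973 0.074 ]
5 [308.         202.86046512] 43 [ 0.6464 -0.033 ]
[ 0.5479722  -0.01352549 -0.82739911] -47.40647691304872 [[ 0.  -0.3]
 [-0.3 -0.4]
 [-0.4 -0.3]
 [ 0.7  0.5]
 [-0.   0.6]] [3, 4, 5, 1, 2]
1 [ 0.5595 -0.1129] radial -83.40647691304872
2 [ 0.457  -0.0551] radial -155.40647691304872
3 [0.4803 0.0601] radial -227.40647691304872
4 [0.5971 0.0736] radial -299.4064769130487
5 [ 0.646  -0.0333] radial -371.4064769130487
hub [[ 0.54753906 -0.01489801]] cam [ 0.38065622 -0.10444472  1.84921012]
cell -0.079 -0.04 [ 0.4281 -0.3516]
cell -0.079 0.04 [ 0.4302 -0.2716]
cell 0 -0.04 [ 0.5071 -0.3537]
cell 0 0.04 [ 0.5091 -0.2737]
cell 0.079 -0.04 [ 0.586  -0.3558]
cell 0.079 0.04 [ 0.5881 -0.2758]
3 [277.6 207.6] (array([278.68571429, 207.57142857]), 35)
4 [309.  189.6] (array([310.37037037, 189.51851852]), 27)
5 [347.9 200.3] (array([349.125  , 200.15625]), 32)
1 [343.4 235.8] 
2 [297.6 241.1] 
red [310.3 197.9] 291 [302 186] [318 208]
red [344.8 235.7] 108 [339 230] [350 242]
yellow [348.7 208.7] 299 [341 196] [357 219]
yellow [278.3 215.8] 267 [270 203] [288 227]
yellow [298.3 240.2] 71 [295 234] [303 248]
cap 4 corner dir -25.53122409568998 flat 4.4687759043100215
cap 5 corner dir -2.4449023608389653 flat 27.555097639161033
cap 3 corner dir 16.80140299602664 flat 46.80140299602664
```

```bash
cat >> h.py <<'E'
import math
def plan(s,W):
    """s=[x,y,z,yaw] commanded; W=(x,y,z,yaw,claw,rows): prints calls"""
    s=np.array(s,float)
    for w in W:
        g=np.array(w[:4],float);k=math.ceil(w[5]/5)
        for i in range(k):
            t=s+(g-s)/(k-i);c,n=math.cos(math.radians(s[3])),math.sin(math.radians(s[3]))
            d=(t-s)[:3]*1e3;T=np.round(np.array([c*d[0]+n*d[1],n*d[0]-c*d[1],-d[2]]),1);r=round(-(t[3]-s[3])/5,2)
            R=5 if i<k-1 or w[5]%5==0 else w[5]%5
            print("T",T.tolist(),"rz",r,"claw",w[4],"rows",R)
            s=s+np.array([(c*T[0]+n*T[1])/1e3,(n*T[0]-c*T[1])/1e3,-T[2]/1e3,-5*r])
    print("end",s.round(4).tolist())
E
python3 - <<'E'
from h import *
plan([.259,.623,.227,-22.57],[(.4803,.0603,.17,-43.2,75,15),(.4803,.0603,.071,-43.2,75,5),(.4803,.0603,.071,-43.2,40,5),(.4803,.0603,.2,-43.2,40,5)])
E
```

```text
T [140.1, 144.9, 19.0] rz 1.38 claw 75 rows 5
T [156.5, 127.0, 19.0] rz 1.37 claw 75 rows 5
T [170.5, 107.4, 19.0] rz 1.38 claw 75 rows 5
T [0.0, 0.0, 99.0] rz -0.0 claw 75 rows 5
T [0.0, 0.0, 0.0] rz -0.0 claw 40 rows 5
T [0.0, 0.0, -129.0] rz -0.0 claw 40 rows 5
end [0.4803, 0.0603, 0.2, -43.22]
```

Request:
arm_command --steps '[{"translation": [28,29,4],"rotation": [0,0,0.3],"claw": 75},{"translation": [56,58,8],"rotation": [0,0,0.6],"claw": 75},{"translation": [84,87,11],"rotation": [0,0,0.9],"claw": 75},{"translation": [112,116,15],"rotation": [0,0,1.2],"claw": 75},{"translation": [140,145,19],"rotation": [0,0,1.4],"claw": 75}]'

```text
clock: 0.6
tool_pos: [0.3329, 0.4339, 0.2071]
orientation: [180.0, -0.0, -29.6]
force: [0.5, -0.2, 1.1]
opening: 0.0748
gripper_force: 0.0
```

Request:
arm_command --steps '[{"translation": [31,25,4],"rotation": [0,0,0.3],"claw": 75},{"translation": [62,50,8],"rotation": [0,0,0.6],"claw": 75},{"translation": [94,76,11],"rotation": [0,0,0.9],"claw": 75},{"translation": [125,102,15],"rotation": [0,0,1.2],"claw": 75},{"translation": [156.5,127,19],"rotation": [0,0,1.4],"claw": 75}]'

```text
clock: 1.1
tool_pos: [0.4062, 0.2463, 0.1884]
orientation: [180.0, 0.0, -36.6]
force: [0.2, 0.9, 0.4]
opening: 0.0751
gripper_force: 0.0
```

Request:
arm_command --steps '[{"translation": [40,25,4],"rotation": [0,0,0.4],"claw": 75},{"translation": [80,50,8],"rotation": [0,0,0.8],"claw": 75},{"translation": [120,75,13],"rotation": [0,0,1.2],"claw": 75},{"translation": [155,97,17],"rotation": [0,0,1.3],"claw": 75},{"translation": [170.5,107.5,19],"rotation": [0,0,1.3],"claw": 75}]'

```text
clock: 1.6
tool_pos: [0.4791, 0.0572, 0.1689]
orientation: [179.9, 0.0, -43.2]
force: [1.1, 1.3, -0.4]
opening: 0.0749
gripper_force: 0.0
```

Run:
```python
from h import *
o=ctrl.get_obs();print(o["clock"],o["tool_pos"],o["orientation"],o["joint_pos"].round(1))
```

```text
1.6 [0.47912337 0.05722422 0.16893475] [ 1.79933111e+02  2.18098873e-02 -4.32149770e+01] [ 30.2   5.1 -27.7  -0.  -57.3  16.6]
```

Request:
arm_command --steps '[{"translation": [0,0,0],"rotation": [0,0,0],"claw": 75},{"translation": [0,0,0],"rotation": [0,0,0],"claw": 75}]'

```text
clock: 1.8
tool_pos: [0.4789, 0.0596, 0.1693]
orientation: [180.0, 0.0, -43.2]
force: [-0.1, -0.2, -0.2]
opening: 0.0753
gripper_force: 0.0
```

Request:
arm_command --steps '[{"translation": [0.5,-1.5,30],"rotation": [0,0,0],"claw": 75},{"translation": [0.5,-1.5,60],"rotation": [0,0,0],"claw": 75},{"translation": [0.5,-1.5,85],"rotation": [0,0,0],"claw": 75},{"translation": [0.5,-1.5,98],"rotation": [0,0,0],"claw": 75},{"translation": [0.5,-1.5,98],"rotation": [0,0,0],"claw": 75}]'

```text
clock: 2.3
tool_pos: [0.4789, 0.0612, 0.0699]
orientation: [179.8, 0.1, -43.0]
force: [0.4, -0.6, 0.3]
opening: 0.0747
gripper_force: 0.0
```

Request:
arm_command --steps '[{"translation": [0,0,0],"rotation": [0,0,0],"claw": 40},{"translation": [0,0,0],"rotation": [0,0,0],"claw": 40},{"translation": [0,0,0],"rotation": [0,0,0],"claw": 40},{"translation": [0,0,0],"rotation": [0,0,0],"claw": 40},{"translation": [0,0,0],"rotation": [0,0,0],"claw": 40}]'

```text
clock: 2.8
tool_pos: [0.4808, 0.0611, 0.0722]
orientation: [-179.9, -0.0, -43.1]
force: [-1.2, 1.3, 4.7]
opening: 0.0457
gripper_force: 29.9
```

Request:
arm_command --steps '[{"translation": [0,0,-10],"rotation": [0,0,0],"claw": 40},{"translation": [0,0,-35],"rotation": [0,0,0],"claw": 40},{"translation": [0,0,-70],"rotation": [0,0,0],"claw": 40},{"translation": [0,0,-110],"rotation": [0,0,0],"claw": 40},{"translation": [0,0,-129],"rotation": [0,0,0],"claw": 40}]'

```text
clock: 3.3
tool_pos: [0.4817, 0.0611, 0.2048]
orientation: [-179.8, -0.1, -43.0]
force: [0.7, 0.1, -0.4]
opening: 0.0458
gripper_force: 29.9
```

Run:
```python
from h import *
print(ctrl.get_obs()["opening"])
plan([.4803,.0603,.2,-43.2],[(.430,-.272,.19,-43.2,40,10),(.43,-.272,.028,-43.2,40,5),(.43,-.272,.028,-43.2,58,5),(.43,-.272,.17,-43.2,58,5),(.5973,.0738,.17,-25.5,75,10)])
```

```text
0.04581736212754269
T [95.4, 138.3, 5.0] rz -0.0 claw 40 rows 5
T [95.4, 138.4, 5.0] rz -0.0 claw 40 rows 5
T [0.0, -0.0, 162.0] rz -0.0 claw 40 rows 5
T [0.0, -0.0, -0.0] rz -0.0 claw 58 rows 5
T [0.0, -0.0, -142.0] rz -0.0 claw 58 rows 5
T [-57.4, -183.3, -0.0] rz -1.77 claw 75 rows 5
T [-28.5, -190.0, -0.0] rz -1.77 claw 75 rows 5
end [0.5973, 0.0738, 0.17, -25.5]
```

Request:
arm_command --steps '[{"translation": [15,22,1],"rotation": [0,0,0],"claw": 40},{"translation": [35,50,2],"rotation": [0,0,0],"claw": 40},{"translation": [55,80,3],"rotation": [0,0,0],"claw": 40},{"translation": [75,109,4],"rotation": [0,0,0],"claw": 40},{"translation": [95.5,138.5,5],"rotation": [0,0,0],"claw": 40}]'

```text
clock: 3.8
tool_pos: [0.4551, -0.1069, 0.1964]
orientation: [-180.0, -0.0, -43.0]
force: [0.9, -0.6, -1.7]
opening: 0.0459
gripper_force: 29.9
```

Request:
arm_command --steps '[{"translation": [20,29,1],"rotation": [0,0,0],"claw": 40},{"translation": [42,60,2],"rotation": [0,0,0],"claw": 40},{"translation": [65,94,3],"rotation": [0,0,0],"claw": 40},{"translation": [83,122,4],"rotation": [0,0,0],"claw": 40},{"translation": [95.5,138.5,5],"rotation": [0,0,0],"claw": 40}]'

```text
clock: 4.3
tool_pos: [0.4298, -0.274, 0.1912]
orientation: [180.0, -0.0, -43.2]
force: [-0.2, -0.4, 0.0]
opening: 0.0462
gripper_force: 29.9
```

Request:
arm_command --steps '[{"translation": [0,0,30],"rotation": [0,0,0],"claw": 40},{"translation": [0,0,70],"rotation": [0,0,0],"claw": 40},{"translation": [0,0,90],"rotation": [0,0,0],"claw": 40},{"translation": [0,0,100],"rotation": [0,0,0],"claw": 40},{"translation": [0,0,100],"rotation": [0,0,0],"claw": 40}]'

```text
clock: 4.8
tool_pos: [0.4303, -0.2719, 0.09]
orientation: [179.9, 0.1, -43.1]
force: [0.7, 0.3, -0.2]
opening: 0.046
gripper_force: 3.0
```

Run:
```python
from h import *
o=ctrl.get_obs();print(o["tool_pos"],o["opening"],o["gripper_force"]);snap("top");p,_=snap("side","s1")
crop(p,(390,290),"s1c",120,5)
```

```text
[ 0.43026484 -0.2718769   0.09001334] 0.04600885162059494 3.01629401743412
```

View pics/s1c.png

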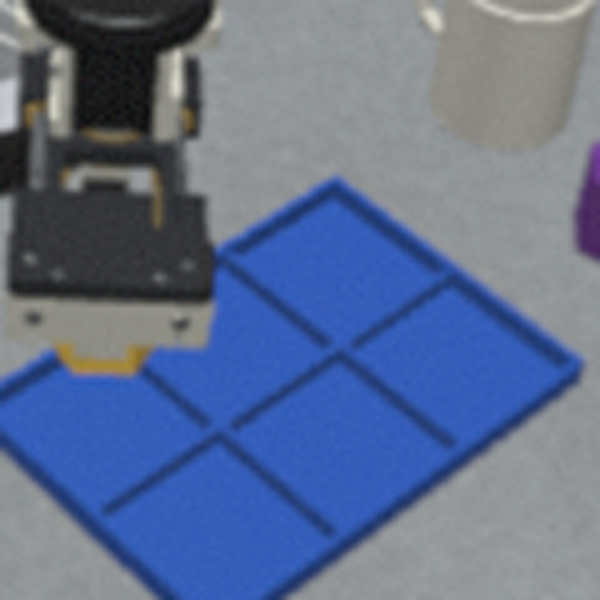

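Request:
arm_command --steps '[{"translation": [0,0,15],"rotation": [0,0,0],"claw": 40},{"translation": [0,0,30],"rotation": [0,0,0],"claw": 40},{"translation": [0,0,45],"rotation": [0,0,0],"claw": 40},{"translation": [0,0,55],"rotation": [0,0,0],"claw": 40},{"translation": [0,0,60],"rotation": [0,0,0],"claw": 40}]'

```text
clock: 5.4
tool_pos: [0.4313, -0.272, 0.0308]
orientation: [-180.0, -0.0, -43.0]
force: [-0.5, 0.1, -1.3]
opening: 0.0457
gripper_force: 29.9
```

Request:
arm_command --steps '[{"translation": [0,0,2],"rotation": [0,0,0],"claw": 40},{"translation": [0,0,2],"rotation": [0,0,0],"claw": 40},{"translation": [0,0,2],"rotation": [0,0,0],"claw": 58},{"translation": [0,0,2],"rotation": [0,0,0],"claw": 58},{"translation": [0,0,2],"rotation": [0,0,0],"claw": 58}]'

```text
clock: 5.9
tool_pos: [0.4311, -0.272, 0.0289]
orientation: [-180.0, -0.0, -43.1]
force: [-0.8, -0.2, -0.3]
opening: 0.0571
gripper_force: 0.0
```

Request:
arm_command --steps '[{"translation": [0,0,-20],"rotation": [0,0,0],"claw": 58},{"translation": [0,0,-50],"rotation": [0,0,0],"claw": 58},{"translation": [0,0,-90],"rotation": [0,0,0],"claw": 58},{"translation": [0,0,-130],"rotation": [0,0,0],"claw": 58},{"translation": [0,0,-142],"rotation": [0,0,0],"claw": 58}]'

```text
clock: 6.4
tool_pos: [0.4329, -0.2728, 0.1753]
orientation: [-179.8, -0.4, -43.0]
force: [-0.1, 0.5, 0.0]
opening: 0.0581
gripper_force: 0.0
```

Request:
arm_command --steps '[{"translation": [-12,-37,0],"rotation": [0,0,-0.4],"claw": 75},{"translation": [-24,-74,0],"rotation": [0,0,-0.8],"claw": 75},{"translation": [-35,-111,0],"rotation": [0,0,-1.1],"claw": 75},{"translation": [-46,-148,0],"rotation": [0,0,-1.5],"claw": 75},{"translation": [-57.5,-183.5,0],"rotation": [0,0,-1.8],"claw": 75}]'

```text
clock: 6.9
tool_pos: [0.5145, -0.0971, 0.1706]
orientation: [-180.0, -0.0, -34.0]
force: [0.2, -0.6, 0.3]
opening: 0.0749
gripper_force: 0.0
```

Request:
arm_command --steps '[{"translation": [-6,-40,0],"rotation": [0,0,-0.4],"claw": 75},{"translation": [-12,-80,0],"rotation": [0,0,-0.8],"claw": 75},{"translation": [-19,-125,0],"rotation": [0,0,-1.2],"claw": 75},{"translation": [-24,-160,0],"rotation": [0,0,-1.5],"claw": 75},{"translation": [-28.5,-190,0],"rotation": [0,0,-1.7],"claw": 75}]'

```text
clock: 7.4
tool_pos: [0.5974, 0.0767, 0.1702]
orientation: [180.0, 0.0, -25.5]
force: [0.2, -0.5, -0.2]
opening: 0.0749
gripper_force: 0.0
```

Request:
arm_command --steps '[{"translation": [0,0,0],"rotation": [0,0,0],"claw": 75},{"translation": [0,0,0],"rotation": [0,0,0],"claw": 75}]'

```text
clock: 7.6
tool_pos: [0.5966, 0.0753, 0.1698]
orientation: [180.0, 0.1, -25.5]
force: [0.0, 0.6, -0.2]
opening: 0.0751
gripper_force: 0.0
```

```bash
cat >> h.py <<'E'
PL={1:(.5595,-.1129),2:(.457,-.0551),3:(.4803,.0601),4:(.5971,.0736),5:(.646,-.0333)}
def caps(n="top",p=None):
    if p is None:p,_=snap(n)
    for col in("red","yellow"):
        for c,a,P in blobs(mask(p,col),20):
            x=ray(n,c,.085)[0]
            if .38<x[0]<.7 and -.45<x[1]<.2:print(n,col,c.round(1),a,x.round(3))
    return p
E
python3 - <<'E'
from h import *
caps("top");p=caps("side");crop(p,(380,270),"s2c",160,4)
E
```

```text
top red [277.  219.6] 26 [0.598 0.059]
top red [335.1 233. ] 43 [ 0.558 -0.113]
top yellow [308.3 204.1] 167 [ 0.645 -0.033]
top yellow [276.9 259.6] 47 [0.479 0.058]
top yellow [315.6 267.3] 37 [ 0.457 -0.056]
top yellow [387.9 276.7] 137 [ 0.429 -0.269]
side red [310.3 197.9] 291 [0.586 0.055]
side red [382.2 217.8] 169 [ 0.675 -0.136]
side red [344.9 235.7] 107 [ 0.55  -0.128]
side yellow [348.7 208.7] 299 [ 0.634 -0.05 ]
side yellow [279.5 216.1] 102 [0.472 0.041]
side yellow [298.4 240.7] 77 [ 0.449 -0.07 ]
side yellow [348.8 308.9] 413 [ 0.396 -0.311]
```

View pics/s2c.png

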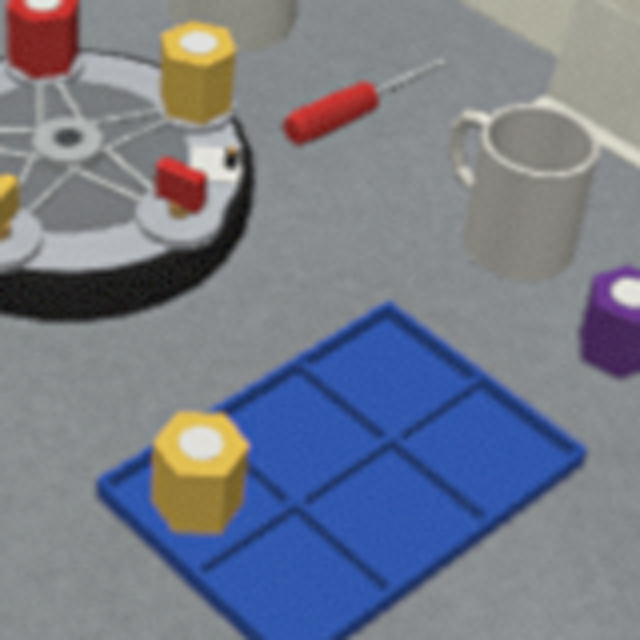

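Request:
arm_command --steps '[{"translation": [1,1,30],"rotation": [0,0,0],"claw": 75},{"translation": [1,1,60],"rotation": [0,0,0],"claw": 75},{"translation": [1,1,85],"rotation": [0,0,0],"claw": 75},{"translation": [1,1,99],"rotation": [0,0,0],"claw": 75},{"translation": [1,1,99],"rotation": [0,0,0],"claw": 75}]'

```text
clock: 8.2
tool_pos: [0.596, 0.0722, 0.0699]
orientation: [179.9, 0.1, -25.6]
force: [0.2, 0.6, 0.7]
opening: 0.075
gripper_force: 0.0
```

Request:
arm_command --steps '[{"translation": [0,0,0],"rotation": [0,0,0],"claw": 40},{"translation": [0,0,0],"rotation": [0,0,0],"claw": 40},{"translation": [0,0,0],"rotation": [0,0,0],"claw": 40},{"translation": [0,0,0],"rotation": [0,0,0],"claw": 40},{"translation": [0,0,0],"rotation": [0,0,0],"claw": 40}]'

```text
clock: 8.7
tool_pos: [0.5977, 0.0736, 0.0723]
orientation: [-180.0, -0.0, -25.5]
force: [-0.6, 0.4, 3.8]
opening: 0.0456
gripper_force: 30.0
```

Request:
arm_command --steps '[{"translation": [0,0,-10],"rotation": [0,0,0],"claw": 40},{"translation": [0,0,-35],"rotation": [0,0,0],"claw": 40},{"translation": [0,0,-70],"rotation": [0,0,0],"claw": 40},{"translation": [0,0,-110],"rotation": [0,0,0],"claw": 40},{"translation": [0,0,-129],"rotation": [0,0,0],"claw": 40}]'

```text
clock: 9.2
tool_pos: [0.5988, 0.0737, 0.2052]
orientation: [-179.8, -0.2, -25.5]
force: [0.1, 0.7, 0.7]
opening: 0.0456
gripper_force: 30.0
```

Run:
```python
from h import *
o=ctrl.get_obs();print(o["opening"],o["tool_pos"])
plan([*o["tool_pos"][:2],.2,-25.5],[(.588,-.276,.19,-25.5,40,10),(.588,-.276,.028,-25.5,40,5),(.588,-.276,.028,-25.5,58,5),(.588,-.276,.17,-25.5,58,5),(.6462,-.0332,.17,-2.4,75,10)])
```

```text
0.045585417598957456 [0.59878304 0.07367535 0.20524995]
T [70.4, 160.1, 5.0] rz -0.0 claw 40 rows 5
T [70.4, 160.2, 5.0] rz -0.0 claw 40 rows 5
T [0.0, -0.0, 162.0] rz -0.0 claw 40 rows 5
T [0.0, -0.0, -0.0] rz -0.0 claw 58 rows 5
T [0.0, -0.0, -142.0] rz -0.0 claw 58 rows 5
T [-26.0, -122.1, -0.0] rz -2.31 claw 75 rows 5
T [-1.0, -124.9, -0.0] rz -2.31 claw 75 rows 5
end [0.6462, -0.0332, 0.17, -2.4]
```

Request:
arm_command --steps '[{"translation": [10,24,1],"rotation": [0,0,0],"claw": 40},{"translation": [25,57,2],"rotation": [0,0,0],"claw": 40},{"translation": [40,91,3],"rotation": [0,0,0],"claw": 40},{"translation": [55,125,4],"rotation": [0,0,0],"claw": 40},{"translation": [70.5,160,5],"rotation": [0,0,0],"claw": 40}]'

```text
clock: 9.7
tool_pos: [0.5917, -0.1026, 0.1964]
orientation: [-180.0, -0.0, -25.5]
force: [0.8, 0.5, -0.9]
opening: 0.0459
gripper_force: 30.0
```

Request:
arm_command --steps '[{"translation": [15,34,1],"rotation": [0,0,0],"claw": 40},{"translation": [30,69,2],"rotation": [0,0,0],"claw": 40},{"translation": [47,108,3],"rotation": [0,0,0],"claw": 40},{"translation": [62,142,4],"rotation": [0,0,0],"claw": 40},{"translation": [70.5,160,5],"rotation": [0,0,0],"claw": 40}]'

```text
clock: 10.2
tool_pos: [0.5859, -0.2788, 0.1911]
orientation: [180.0, -0.0, -25.7]
force: [-0.2, 0.9, 0.1]
opening: 0.0458
gripper_force: 30.0
```

Request:
arm_command --steps '[{"translation": [0,0,30],"rotation": [0,0,0],"claw": 40},{"translation": [0,0,70],"rotation": [0,0,0],"claw": 40},{"translation": [0,0,110],"rotation": [0,0,0],"claw": 40},{"translation": [0,0,140],"rotation": [0,0,0],"claw": 40},{"translation": [0,0,150],"rotation": [0,0,0],"claw": 40}]'

```text
clock: 10.7
tool_pos: [0.5844, -0.2756, 0.0375]
orientation: [179.9, 0.3, -25.6]
force: [-1.4, -0.4, 0.8]
opening: 0.0458
gripper_force: 30.0
```

Request:
arm_command --steps '[{"translation": [0,0,6],"rotation": [0,0,0],"claw": 40},{"translation": [0,0,12],"rotation": [0,0,0],"claw": 40},{"translation": [0,0,12],"rotation": [0,0,0],"claw": 58},{"translation": [0,0,12],"rotation": [0,0,0],"claw": 58},{"translation": [0,0,12],"rotation": [0,0,0],"claw": 58}]'

```text
clock: 11.2
tool_pos: [0.5873, -0.2762, 0.0298]
orientation: [-180.0, -0.1, -25.6]
force: [0.8, -0.1, -0.5]
opening: 0.057
gripper_force: 0.0
```

Request:
arm_command --steps '[{"translation": [0,0,-20],"rotation": [0,0,0],"claw": 58},{"translation": [0,0,-50],"rotation": [0,0,0],"claw": 58},{"translation": [0,0,-90],"rotation": [0,0,0],"claw": 58},{"translation": [0,0,-130],"rotation": [0,0,0],"claw": 58},{"translation": [0,0,-142],"rotation": [0,0,0],"claw": 58}]'

```text
clock: 11.7
tool_pos: [0.5889, -0.277, 0.1767]
orientation: [-179.9, -0.5, -25.5]
force: [1.2, -0.0, 0.5]
opening: 0.058
gripper_force: 0.0
```

Request:
arm_command --steps '[{"translation": [-5,-24,0],"rotation": [0,0,-0.5],"claw": 75},{"translation": [-10,-49,0],"rotation": [0,0,-0.9],"claw": 75},{"translation": [-15,-73,0],"rotation": [0,0,-1.4],"claw": 75},{"translation": [-21,-98,0],"rotation": [0,0,-1.8],"claw": 75},{"translation": [-26,-122,0],"rotation": [0,0,-2.3],"claw": 75}]'

```text
clock: 12.2
tool_pos: [0.6158, -0.1538, 0.171]
orientation: [-180.0, -0.0, -14.0]
force: [0.0, 0.0, 0.8]
opening: 0.0749
gripper_force: 0.0
```

Request:
arm_command --steps '[{"translation": [0,-30,0],"rotation": [0,0,-0.6],"claw": 75},{"translation": [0,-60,0],"rotation": [0,0,-1.2],"claw": 75},{"translation": [-1,-100,0],"rotation": [0,0,-1.9],"claw": 75},{"translation": [-1,-125,0],"rotation": [0,0,-2.3],"claw": 75},{"translation": [-1,-125,0],"rotation": [0,0,-2.3],"claw": 75}]'

```text
clock: 12.7
tool_pos: [0.6458, -0.0304, 0.1708]
orientation: [-180.0, -0.1, -2.3]
force: [0.4, -1.0, -0.2]
opening: 0.0747
gripper_force: 0.0
```

Run:
```python
from h import *
caps("top");caps("side");o=ctrl.get_obs();print(o["clock"],o["tool_pos"])
```

```text
top red [272.8 220.6] 40 [0.595 0.072]
top red [388.6 225.8] 149 [ 0.58  -0.271]
top red [335.1 233. ] 42 [ 0.559 -0.113]
top yellow [308.2 209.5] 63 [ 0.629 -0.033]
top yellow [276.8 259.6] 50 [0.479 0.059]
top yellow [315.6 267.3] 36 [ 0.457 -0.056]
top yellow [387.9 276.7] 138 [ 0.43  -0.268]
side red [310.3 197.6] 52 [0.587 0.056]
side red [382.2 217.7] 168 [ 0.675 -0.136]
side red [344.7 235.7] 109 [ 0.55  -0.128]
side red [397.2 278.3] 372 [ 0.54  -0.315]
side yellow [348.7 208.7] 299 [ 0.634 -0.05 ]
side yellow [279.5 216.1] 101 [0.472 0.041]
side yellow [298.4 240.8] 76 [ 0.449 -0.07 ]
side yellow [348.9 308.9] 417 [ 0.396 -0.311]
12.8 [ 0.64505389 -0.0327482   0.17071257]
```

Request:
arm_command --steps '[{"translation": [1,0,30],"rotation": [0,0,0],"claw": 75},{"translation": [1,0,60],"rotation": [0,0,0],"claw": 75},{"translation": [1,0,85],"rotation": [0,0,0],"claw": 75},{"translation": [1,0,99.5],"rotation": [0,0,0],"claw": 75},{"translation": [1,0,99.5],"rotation": [0,0,0],"claw": 75}]'

```text
clock: 13.3
tool_pos: [0.6446, -0.0345, 0.0691]
orientation: [180.0, 0.2, -2.6]
force: [-1.0, 0.4, -0.1]
opening: 0.075
gripper_force: 0.0
```

Request:
arm_command --steps '[{"translation": [0,0,0],"rotation": [0,0,0],"claw": 40},{"translation": [0,0,0],"rotation": [0,0,0],"claw": 40},{"translation": [0,0,0],"rotation": [0,0,0],"claw": 40},{"translation": [0,0,0],"rotation": [0,0,0],"claw": 40},{"translation": [0,0,0],"rotation": [0,0,0],"claw": 40}]'

```text
clock: 13.8
tool_pos: [0.6465, -0.0333, 0.0719]
orientation: [-180.0, -0.1, -2.5]
force: [-0.7, 1.5, 3.6]
opening: 0.0457
gripper_force: 30.0
```

Request:
arm_command --steps '[{"translation": [0,0,-10],"rotation": [0,0,0],"claw": 40},{"translation": [0,0,-35],"rotation": [0,0,0],"claw": 40},{"translation": [0,0,-70],"rotation": [0,0,0],"claw": 40},{"translation": [0,0,-110],"rotation": [0,0,0],"claw": 40},{"translation": [0,0,-129],"rotation": [0,0,0],"claw": 40}]'

```text
clock: 14.3
tool_pos: [0.6475, -0.0334, 0.2049]
orientation: [-180.0, -0.3, -2.5]
force: [0.4, -0.2, -0.0]
opening: 0.0457
gripper_force: 30.0
```

Run:
```python
from h import *
o=ctrl.get_obs();print(o["opening"],o["tool_pos"])
plan([*o["tool_pos"][:2],.2,-2.4],[(.507,-.354,.19,-2.4,40,10),(.507,-.354,.028,-2.4,40,5),(.507,-.354,.028,-2.4,58,5),(.507,-.354,.2,-2.4,58,5),(.5595,-.1129,.15,16.5,40,10)])
```

```text
0.04567491710177428 [ 0.64752661 -0.03340351  0.20492893]
T [-63.5, 163.1, 5.0] rz -0.0 claw 40 rows 5
T [-63.5, 163.1, 5.0] rz -0.0 claw 40 rows 5
T [0.0, -0.0, 162.0] rz -0.0 claw 40 rows 5
T [0.0, -0.0, -0.0] rz -0.0 claw 58 rows 5
T [0.0, -0.0, -172.0] rz -0.0 claw 58 rows 5
T [21.2, -121.5, 25.0] rz -1.89 claw 40 rows 5
T [40.9, -116.5, 25.0] rz -1.89 claw 40 rows 5
end [0.5595, -0.1129, 0.15, 16.5]
```

Request:
arm_command --steps '[{"translation": [-9,24,1],"rotation": [0,0,0],"claw": 40},{"translation": [-22,57,2],"rotation": [0,0,0],"claw": 40},{"translation": [-36,92,3],"rotation": [0,0,0],"claw": 40},{"translation": [-50,127,4],"rotation": [0,0,0],"claw": 40},{"translation": [-63.5,163,5],"rotation": [0,0,0],"claw": 40}]'

```text
clock: 14.8
tool_pos: [0.5746, -0.1944, 0.1959]
orientation: [-180.0, -0.0, -2.5]
force: [0.6, 0.5, -0.3]
opening: 0.0457
gripper_force: 30.0
```

Request:
arm_command --steps '[{"translation": [-14,35,1],"rotation": [0,0,0],"claw": 40},{"translation": [-28,71,2],"rotation": [0,0,0],"claw": 40},{"translation": [-43,110,3],"rotation": [0,0,0],"claw": 40},{"translation": [-56,144,4],"rotation": [0,0,0],"claw": 40},{"translation": [-63.5,163,5],"rotation": [0,0,0],"claw": 40}]'

```text
clock: 15.3
tool_pos: [0.5033, -0.3555, 0.1907]
orientation: [180.0, -0.0, -2.7]
force: [0.8, 1.0, -0.8]
opening: 0.0458
gripper_force: 30.0
```

Request:
arm_command --steps '[{"translation": [0,0,30],"rotation": [0,0,0],"claw": 40},{"translation": [0,0,70],"rotation": [0,0,0],"claw": 40},{"translation": [0,0,110],"rotation": [0,0,0],"claw": 40},{"translation": [0,0,140],"rotation": [0,0,0],"claw": 40},{"translation": [0,0,150],"rotation": [0,0,0],"claw": 40}]'

```text
clock: 15.8
tool_pos: [0.5027, -0.3526, 0.0373]
orientation: [-179.9, 0.3, -2.6]
force: [-1.1, 0.4, 0.2]
opening: 0.0456
gripper_force: 30.0
```

Request:
arm_command --steps '[{"translation": [0,0,6],"rotation": [0,0,0],"claw": 40},{"translation": [0,0,12],"rotation": [0,0,0],"claw": 40},{"translation": [0,0,12],"rotation": [0,0,0],"claw": 58},{"translation": [0,0,12],"rotation": [0,0,0],"claw": 58},{"translation": [0,0,12],"rotation": [0,0,0],"claw": 58}]'

```text
clock: 16.3
tool_pos: [0.5054, -0.3536, 0.0293]
orientation: [180.0, -0.1, -2.6]
force: [0.4, -1.2, -1.7]
opening: 0.0575
gripper_force: 0.0
```

Request:
arm_command --steps '[{"translation": [0,0,-20],"rotation": [0,0,0],"claw": 58},{"translation": [0,0,-50],"rotation": [0,0,0],"claw": 58},{"translation": [0,0,-90],"rotation": [0,0,0],"claw": 58},{"translation": [0,0,-130],"rotation": [0,0,0],"claw": 58},{"translation": [0,0,-172],"rotation": [0,0,0],"claw": 58}]'

```text
clock: 16.8
tool_pos: [0.5044, -0.3533, 0.2023]
orientation: [180.0, -0.0, -2.6]
force: [0.5, 0.2, -1.1]
opening: 0.0578
gripper_force: 0.0
```

Run:
```python
from h import *
for n in("top","side"):
    p=caps(n);np.savez(f"pics/{n}3.npz",p=p);cv2.imwrite(f"pics/{n}3.png",p[...,::-1])
    if n=="top":
        for k in range(1,6):
            u=proj(n,[[*PL[k],.082]])[0]
            for col in("red","yellow"):
                for c,a,P in blobs(mask(p,col),20):
                    if np.hypot(*(c-u))<7: m,an,l=pca(ray(n,P,.082));print("wing",k,col,m.round(4),an.round(1),l.round(3))
        q=cv2.resize(p[185:295,250:410,::-1],None,fx=5,fy=5,interpolation=cv2.INTER_CUBIC);cv2.imwrite("pics/c3.png",q)
o=ctrl.get_obs();print(o["clock"],o["tool_pos"],o["orientation"])
plan([*o["tool_pos"][:3],-2.4],[(.5595,-.1129,.15,-73.5,44,10)])
```

```text
top red [272.5 220.4] 36 [0.596 0.073]
top yellow [308.4 204.2] 37 [ 0.644 -0.034]
top yellow [276.8 259.6] 46 [0.479 0.059]
top yellow [315.1 266.3] 29 [ 0.46  -0.054]
top yellow [388.  276.6] 148 [ 0.43  -0.269]
wing 2 yellow [ 0.4599 -0.0543] 11.7 [0.01  0.025]
wing 3 yellow [0.4794 0.0589] 121.0 [0.013 0.031]
wing 4 red [0.5961 0.073 ] 62.9 [0.01  0.031]
wing 5 yellow [ 0.6447 -0.0335] 16.7 [0.01  0.033]
side red [310.2 197.5] 51 [0.587 0.056]
side red [376.2 220.8] 69 [ 0.654 -0.135]
side red [344.8 235.7] 108 [ 0.55  -0.128]
side red [397.2 278.3] 371 [ 0.54  -0.315]
side yellow [348.7 208.6] 73 [ 0.634 -0.05 ]
side yellow [279.5 216. ] 100 [0.472 0.042]
side yellow [299.1 241.1] 98 [ 0.45  -0.072]
side yellow [349.1 309. ] 427 [ 0.396 -0.312]
side yellow [397.6 313.7] 429 [ 0.464 -0.386]
16.9 [ 0.50769863 -0.35510913  0.20792933] [179.71498823  -0.63046112  -2.50425145]
T [20.8, -122.1, 29.0] rz 7.11 claw 44 rows 5
T [-54.0, -111.4, 28.9] rz 7.11 claw 44 rows 5
end [0.5595, -0.1129, 0.15, -73.5]
```

View pics/c3.png

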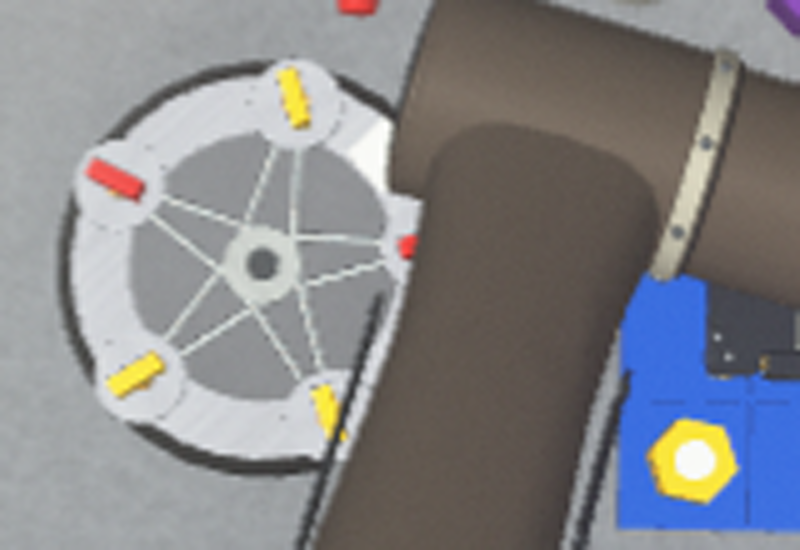

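Request:
arm_command --steps '[{"translation": [4,-24,6],"rotation": [0,0,1.4],"claw": 44},{"translation": [8,-48,12],"rotation": [0,0,2.8],"claw": 44},{"translation": [12,-73,18],"rotation": [0,0,4.3],"claw": 44},{"translation": [17,-98,23],"rotation": [0,0,5.7],"claw": 44},{"translation": [21,-122,27],"rotation": [0,0,7.1],"claw": 44}]'

```text
clock: 17.4
tool_pos: [0.5313, -0.2315, 0.1734]
orientation: [-180.0, -0.1, -38.4]
force: [0.4, -0.2, -1.0]
opening: 0.0441
gripper_force: 0.0
```

Request:
arm_command --steps '[{"translation": [-11,-22,6],"rotation": [0,0,1.4],"claw": 44},{"translation": [-22,-45,12],"rotation": [0,0,2.8],"claw": 44},{"translation": [-33,-67,18],"rotation": [0,0,4.3],"claw": 44},{"translation": [-43,-90,23],"rotation": [0,0,5.7],"claw": 44},{"translation": [-54,-111,27],"rotation": [0,0,7.1],"claw": 44}]'

```text
clock: 17.9
tool_pos: [0.5574, -0.1107, 0.1464]
orientation: [-179.9, -0.0, -73.8]
force: [0.5, -0.6, 0.6]
opening: 0.0438
gripper_force: 0.0
```

Request:
arm_command --steps '[{"translation": [0,0,0],"rotation": [0,0,0],"claw": 44},{"translation": [0,0,0],"rotation": [0,0,0],"claw": 44},{"translation": [0,0,0],"rotation": [0,0,0],"claw": 44}]'

```text
clock: 18.2
tool_pos: [0.557, -0.1122, 0.1465]
orientation: [-180.0, -0.0, -73.5]
force: [-0.5, 0.2, 0.0]
opening: 0.0445
gripper_force: 0.0
```

```bash
cat >> h.py <<'E'
def wing(p,k,n="top",zt=.076):
    u=proj(n,[[*PL[k],.076]])[0];x,y=np.round(u).astype(int);r=9
    yy,xx=np.mgrid[y-r:y+r+1,x-r:x+r+1];q=p[y-r:y+r+1,x-r:x+r+1].astype(float)
    w=q.max(2)-q.min(2);w=np.clip(w-60,0,90)/90;W=ray(n,np.c_[xx.ravel(),yy.ravel()],zt);w=w.ravel()
    w=w*(np.hypot(*(W-PL[k]).T)<.023)
    m=np.average(W,axis=0,weights=w);e,v=np.linalg.eigh(np.cov(W.T,aweights=w))
    return m.round(4),round(np.degrees(np.arctan2(v[1,1],v[0,1]))%180,1),np.sqrt(12*e).round(3)
E
python3 - <<'E'
from h import *
a=np.load("pics/top0.npz")["p"];b=np.load("pics/top3.npz")["p"]
for k in(1,2):print(k,wing(a,k))
for k in(3,4,5):print(k,wing(b,k))
o=ctrl.get_obs();print(o["clock"],o["tool_pos"],o["orientation"],o["joint_pos"].round(1))
E
```

```text
1 (array([ 0.5599, -0.1129]), np.float64(106.3), array([0.012, 0.032]))
2 (array([ 0.4574, -0.0552]), np.float64(18.9), array([0.012, 0.032]))
3 (array([0.4802, 0.06  ]), np.float64(121.5), array([0.013, 0.033]))
4 (array([0.597 , 0.0737]), np.float64(62.9), array([0.012, 0.032]))
5 (array([ 0.646 , -0.0333]), np.float64(15.8), array([0.012, 0.033]))
18.2 [ 0.55703049 -0.1122067   0.14650481] [-1.79960412e+02 -1.14925361e-02 -7.34809863e+01] [  8.3  14.3 -19.4   0.  -56.3   8.2]
```

Request:
arm_command --steps '[{"translation": [1.5,-2,25],"rotation": [0,0,0],"claw": 44},{"translation": [1.5,-2,50],"rotation": [0,0,0],"claw": 44},{"translation": [1.5,-2,75],"rotation": [0,0,0],"claw": 44},{"translation": [1.5,-2,87],"rotation": [0,0,0],"claw": 44},{"translation": [1.5,-2,87],"rotation": [0,0,0],"claw": 44}]'

```text
clock: 18.7
tool_pos: [0.5582, -0.1134, 0.0577]
orientation: [179.8, 0.0, -73.6]
force: [-0.1, -0.3, -0.6]
opening: 0.044
gripper_force: 0.0
```

Request:
arm_command --steps '[{"translation": [0,0,0],"rotation": [0,0,0],"claw": 5},{"translation": [0,0,0],"rotation": [0,0,0],"claw": 5},{"translation": [0,0,0],"rotation": [0,0,0],"claw": 5},{"translation": [0,0,0],"rotation": [0,0,0],"claw": 5},{"translation": [0,0,0],"rotation": [0,0,0],"claw": 5}]'

```text
clock: 19.2
tool_pos: [0.5613, -0.1121, 0.0599]
orientation: [-179.8, -0.0, -73.5]
force: [2.5, 1.3, 2.5]
opening: 0.0118
gripper_force: 30.0
```

Run:
```python
from h import *
o=ctrl.get_obs();print(o["tool_pos"],o["orientation"],o["force"],o["moment"],o["opening"],o["gripper_force"])
```

```text
[ 0.56127007 -0.11208096  0.05989855] [-1.79764530e+02 -3.04555679e-02 -7.35423644e+01] [2.54181695 1.30154985 2.47228142] [ 0.71466576 -0.78224125 -0.01999876] 0.011811554629083362 29.998499751091003
```

Request:
arm_command --steps '[{"translation": [0,0,0],"rotation": [0,0,1.2],"claw": 5},{"translation": [0,0,0],"rotation": [0,0,2.4],"claw": 5},{"translation": [0,0,0],"rotation": [0,0,3.6],"claw": 5},{"translation": [0,0,0],"rotation": [0,0,4.8],"claw": 5},{"translation": [0,0,0],"rotation": [0,0,6],"claw": 5}]'

```text
clock: 19.7
tool_pos: [0.5619, -0.112, 0.0599]
orientation: [-179.7, 0.1, -103.8]
force: [5.6, 0.4, -3.3]
opening: 0.0121
gripper_force: 30.0
```

Request:
arm_command --steps '[{"translation": [0,0,0],"rotation": [0,0,1.2],"claw": 5},{"translation": [0,0,0],"rotation": [0,0,2.4],"claw": 5},{"translation": [0,0,0],"rotation": [0,0,3.6],"claw": 5},{"translation": [0,0,0],"rotation": [0,0,4.8],"claw": 5},{"translation": [0,0,0],"rotation": [0,0,6],"claw": 5}]'

```text
clock: 20.2
tool_pos: [0.5625, -0.1123, 0.06]
orientation: [-179.8, 0.2, -133.7]
force: [8.1, -1.5, -4.4]
opening: 0.0119
gripper_force: 30.0
```

Request:
arm_command --steps '[{"translation": [0,0,0],"rotation": [0,0,1.2],"claw": 5},{"translation": [0,0,0],"rotation": [0,0,2.4],"claw": 5},{"translation": [0,0,0],"rotation": [0,0,3.6],"claw": 5},{"translation": [0,0,0],"rotation": [0,0,4.8],"claw": 5},{"translation": [0,0,0],"rotation": [0,0,6],"claw": 5}]'

```text
clock: 20.7
tool_pos: [0.5629, -0.1129, 0.06]
orientation: [-179.9, 0.3, -163.7]
force: [9.4, -5.8, -6.9]
opening: 0.012
gripper_force: 30.0
```

Run:
```python
from h import *
snap("top");p,_=snap("side","s4")
o=ctrl.get_obs();print(o["clock"],o["tool_pos"],o["orientation"],o["force"],o["moment"],o["joint_pos"].round(1))
```

```text
20.8 [ 0.56285341 -0.11286679  0.05996119] [-179.87207517    0.33296178 -163.71216942] [ 9.29203896 -5.08878923 -6.39030344] [-1.68678419 -3.55554752 -0.07143782] [  8.2  20.2 -24.3   0.1 -45.1 -82. ]
```

Request:
arm_command --steps '[{"translation": [0,0,0],"rotation": [0,0,0],"claw": 44},{"translation": [0,0,0],"rotation": [0,0,0],"claw": 44},{"translation": [0,0,0],"rotation": [0,0,0],"claw": 44},{"translation": [0,0,-20],"rotation": [0,0,0],"claw": 44},{"translation": [0,0,-50],"rotation": [0,0,0],"claw": 44}]'

```text
clock: 21.3
tool_pos: [0.5576, -0.1126, 0.1079]
orientation: [179.9, -0.3, -163.6]
force: [0.8, 0.0, -0.4]
opening: 0.0427
gripper_force: 0.0
```

Request:
arm_command --steps '[{"translation": [0,0,0],"rotation": [0,0,-1.5],"claw": 44},{"translation": [0,0,0],"rotation": [0,0,-3],"claw": 44},{"translation": [0,0,0],"rotation": [0,0,-4.5],"claw": 44},{"translation": [0,0,0],"rotation": [0,0,-6],"claw": 44},{"translation": [0,0,0],"rotation": [0,0,-7.2],"claw": 44}]'

```text
clock: 21.8
tool_pos: [0.559, -0.1125, 0.1091]
orientation: [180.0, -0.0, -127.3]
force: [-0.3, -0.3, 0.6]
opening: 0.0439
gripper_force: 0.0
```

Request:
arm_command --steps '[{"translation": [0,0,0],"rotation": [0,0,-1.5],"claw": 44},{"translation": [0,0,0],"rotation": [0,0,-3],"claw": 44},{"translation": [0,0,0],"rotation": [0,0,-4.5],"claw": 44},{"translation": [0,0,0],"rotation": [0,0,-6],"claw": 44},{"translation": [0,0,0],"rotation": [0,0,-7.2],"claw": 44}]'

```text
clock: 22.3
tool_pos: [0.559, -0.1125, 0.1091]
orientation: [180.0, 0.0, -91.3]
force: [0.5, 0.1, 0.1]
opening: 0.044
gripper_force: 0.0
```

Request:
arm_command --steps '[{"translation": [0,0,0],"rotation": [0,0,-1.5],"claw": 44},{"translation": [0,0,0],"rotation": [0,0,-3],"claw": 44},{"translation": [0,0,0],"rotation": [0,0,-4.5],"claw": 44},{"translation": [0,0,0],"rotation": [0,0,-6],"claw": 44},{"translation": [0,0,0],"rotation": [0,0,-7.2],"claw": 44}]'

```text
clock: 22.8
tool_pos: [0.559, -0.1125, 0.1091]
orientation: [180.0, 0.0, -55.3]
force: [-0.6, 0.5, 0.2]
opening: 0.0441
gripper_force: 0.0
```

Request:
arm_command --steps '[{"translation": [0,0,0],"rotation": [0,0,-1.5],"claw": 44},{"translation": [0,0,0],"rotation": [0,0,-3],"claw": 44},{"translation": [0,0,0],"rotation": [0,0,-4.5],"claw": 44},{"translation": [0,0,0],"rotation": [0,0,-6],"claw": 44},{"translation": [0,0,0],"rotation": [0,0,-7.2],"claw": 44}]'

```text
clock: 23.3
tool_pos: [0.559, -0.1125, 0.1091]
orientation: [180.0, 0.0, -19.3]
force: [0.0, -0.1, 0.1]
opening: 0.0442
gripper_force: 0.0
```

Request:
arm_command --steps '[{"translation": [0,0,0],"rotation": [0,0,-1.5],"claw": 44},{"translation": [0,0,0],"rotation": [0,0,-3],"claw": 44},{"translation": [0,0,0],"rotation": [0,0,-4.5],"claw": 44},{"translation": [0,0,0],"rotation": [0,0,-6],"claw": 44},{"translation": [0,0,0],"rotation": [0,0,-7.2],"claw": 44}]'

```text
clock: 23.8
tool_pos: [0.559, -0.1126, 0.1091]
orientation: [-180.0, 0.0, 16.7]
force: [-0.5, 0.1, 0.0]
opening: 0.0444
gripper_force: 0.0
```

Request:
arm_command --steps '[{"translation": [0,0,0],"rotation": [0,0,0],"claw": 44},{"translation": [0,0,0],"rotation": [0,0,0],"claw": 44}]'

```text
clock: 24.0
tool_pos: [0.5591, -0.1126, 0.1091]
orientation: [-180.0, 0.0, 16.3]
force: [-0.4, 0.7, 0.8]
opening: 0.0439
gripper_force: 0.0
```

Run:
```python
from h import *
p,_=snap("top","t5")
o=ctrl.get_obs();print(o["clock"],o["tool_pos"],o["orientation"],o["joint_pos"].round(1))
plan([*o["tool_pos"][:3],o["orientation"][2]],[(.5597,-.1127,.059,16.4,44,5)])
```

```text
24.05 [ 0.55919921 -0.11256756  0.10906543] [-1.79996288e+02  7.07440328e-03  1.62752165e+01] [  8.3  16.8 -21.6  -0.  -51.7  98. ]
T [0.4, 0.3, 50.1] rz -0.02 claw 44 rows 5
end [0.5597, -0.1127, 0.059, 16.3752]
```

Request:
arm_command --steps '[{"translation": [0.5,0,15],"rotation": [0,0,0],"claw": 44},{"translation": [0.5,0,32],"rotation": [0,0,0],"claw": 44},{"translation": [0.5,0,45],"rotation": [0,0,0],"claw": 44},{"translation": [0.5,0,50],"rotation": [0,0,0],"claw": 44},{"translation": [0.5,0,50],"rotation": [0,0,0],"claw": 44}]'

```text
clock: 24.55
tool_pos: [0.5594, -0.1126, 0.0583]
orientation: [-180.0, 0.1, 16.4]
force: [0.5, 0.3, 0.5]
opening: 0.0442
gripper_force: 0.0
```

Request:
arm_command --steps '[{"translation": [0,0,0],"rotation": [0,0,0],"claw": 5},{"translation": [0,0,0],"rotation": [0,0,0],"claw": 5},{"translation": [0,0,0],"rotation": [0,0,0],"claw": 5},{"translation": [0,0,0],"rotation": [0,0,0],"claw": 5},{"translation": [0,0,0],"rotation": [0,0,0],"claw": 5}]'

```text
clock: 25.05
tool_pos: [0.5604, -0.1136, 0.0595]
orientation: [179.9, -0.0, 16.5]
force: [1.0, -4.8, -0.1]
opening: 0.012
gripper_force: 30.0
```

Request:
arm_command --steps '[{"translation": [0,0,0],"rotation": [0,0,1.2],"claw": 5},{"translation": [0,0,0],"rotation": [0,0,2.4],"claw": 5},{"translation": [0,0,0],"rotation": [0,0,3.6],"claw": 5},{"translation": [0,0,0],"rotation": [0,0,4.8],"claw": 5},{"translation": [0,0,0],"rotation": [0,0,6],"claw": 5}]'

```text
clock: 25.55
tool_pos: [0.5604, -0.1129, 0.0595]
orientation: [180.0, -0.1, -13.8]
force: [0.7, -2.0, 0.4]
opening: 0.0117
gripper_force: 30.0
```

Request:
arm_command --steps '[{"translation": [0,0,0],"rotation": [0,0,1.2],"claw": 5},{"translation": [0,0,0],"rotation": [0,0,2.4],"claw": 5},{"translation": [0,0,0],"rotation": [0,0,3.6],"claw": 5},{"translation": [0,0,0],"rotation": [0,0,4.8],"claw": 5},{"translation": [0,0,0],"rotation": [0,0,6],"claw": 5}]'

```text
clock: 26.05
tool_pos: [0.5607, -0.1124, 0.0595]
orientation: [-179.9, -0.1, -43.8]
force: [2.3, 0.5, 0.4]
opening: 0.0119
gripper_force: 30.0
```

Request:
arm_command --steps '[{"translation": [0,0,0],"rotation": [0,0,1.2],"claw": 5},{"translation": [0,0,0],"rotation": [0,0,2.4],"claw": 5},{"translation": [0,0,0],"rotation": [0,0,3.6],"claw": 5},{"translation": [0,0,0],"rotation": [0,0,4.8],"claw": 5},{"translation": [0,0,0],"rotation": [0,0,6],"claw": 5}]'

```text
clock: 26.55
tool_pos: [0.5614, -0.112, 0.0595]
orientation: [-179.8, -0.0, -73.8]
force: [3.0, 1.8, -3.0]
opening: 0.0117
gripper_force: 30.0
```

Request:
arm_command --steps '[{"translation": [0,0,0],"rotation": [0,0,0],"claw": 5},{"translation": [0,0,0],"rotation": [0,0,0],"claw": 5}]'

```text
clock: 26.75
tool_pos: [0.5613, -0.1121, 0.0595]
orientation: [-179.8, -0.0, -73.4]
force: [4.6, 3.2, -1.9]
opening: 0.0114
gripper_force: 30.0
```

Request:
arm_command --steps '[{"translation": [0,0,0],"rotation": [0,0,0],"claw": 44},{"translation": [0,0,0],"rotation": [0,0,0],"claw": 44},{"translation": [0,0,0],"rotation": [0,0,0],"claw": 44},{"translation": [0,0,-25],"rotation": [0,0,0],"claw": 44},{"translation": [0,0,-60],"rotation": [0,0,0],"claw": 44}]'

```text
clock: 27.25
tool_pos: [0.5576, -0.1128, 0.1176]
orientation: [179.7, 0.1, -73.5]
force: [1.9, 0.2, -0.3]
opening: 0.0426
gripper_force: 0.0
```

Run:
```python
from h import *
snap("top");o=ctrl.get_obs();print(o["clock"],o["tool_pos"],o["orientation"])
plan([*o["tool_pos"][:3],o["orientation"][2]],[(*PL[2],.12,18.9,44,15)])
```

```text
27.3 [ 0.56173533 -0.11303091  0.12507186] [-1.79767926e+02 -1.41059971e-01 -7.34568792e+01]
T [-28.5, 28.0, 1.7] rz -6.16 claw 44 rows 5
T [-38.7, 9.5, 1.7] rz -6.16 claw 44 rows 5
T [-38.1, -11.8, 1.7] rz -6.15 claw 44 rows 5
end [0.457, -0.0551, 0.12, 18.8931]
```

Request:
arm_command --steps '[{"translation": [-6,6,0],"rotation": [0,0,-1.3],"claw": 44},{"translation": [-12,12,0],"rotation": [0,0,-2.5],"claw": 44},{"translation": [-18,18,0],"rotation": [0,0,-3.8],"claw": 44},{"translation": [-24,23,0],"rotation": [0,0,-5],"claw": 44},{"translation": [-28,28,0],"rotation": [0,0,-6.2],"claw": 44}]'

```text
clock: 27.8
tool_pos: [0.5242, -0.0935, 0.1189]
orientation: [180.0, 0.0, -42.3]
force: [-0.7, -0.4, 0.2]
opening: 0.0442
gripper_force: 0.0
```

Request:
arm_command --steps '[{"translation": [-8,2,0],"rotation": [0,0,-1.3],"claw": 44},{"translation": [-16,4,0],"rotation": [0,0,-2.5],"claw": 44},{"translation": [-24,6,0],"rotation": [0,0,-3.8],"claw": 44},{"translation": [-32,8,0],"rotation": [0,0,-5],"claw": 44},{"translation": [-38,9.5,0],"rotation": [0,0,-6.2],"claw": 44}]'

```text
clock: 28.3
tool_pos: [0.4897, -0.0749, 0.1189]
orientation: [180.0, 0.0, -11.3]
force: [0.2, 0.2, -0.2]
opening: 0.0441
gripper_force: 0.0
```

Request:
arm_command --steps '[{"translation": [-10,-3,0],"rotation": [0,0,-1.5],"claw": 44},{"translation": [-20,-6,0],"rotation": [0,0,-3],"claw": 44},{"translation": [-30,-9,0],"rotation": [0,0,-4.5],"claw": 44},{"translation": [-37,-12,0],"rotation": [0,0,-6.1],"claw": 44},{"translation": [-37,-12,0],"rotation": [0,0,-6.1],"claw": 44}]'

```text
clock: 28.8
tool_pos: [0.4557, -0.0556, 0.119]
orientation: [-180.0, 0.0, 19.1]
force: [0.7, -1.3, -0.3]
opening: 0.0438
gripper_force: 0.0
```

Request:
arm_command --steps '[{"translation": [0,0,0],"rotation": [0,0,0],"claw": 44},{"translation": [0,0,0],"rotation": [0,0,0],"claw": 44}]'

```text
clock: 29.0
tool_pos: [0.4571, -0.0558, 0.1191]
orientation: [180.0, -0.0, 18.8]
force: [-0.1, -0.7, 0.4]
opening: 0.0439
gripper_force: 0.0
```

Run:
```python
from h import *
p,_=snap("top");o=ctrl.get_obs();print(o["clock"],o["tool_pos"],o["orientation"],o["joint_pos"].round(1))
print(wing(p,1))
plan([*o["tool_pos"][:3],o["orientation"][2]],[(.4574,-.0552,.059,18.9,44,5)])
```

```text
29.05 [ 0.4569844  -0.05585653  0.11898799] [1.79996134e+02 1.29634891e-02 1.87942273e+01] [ 17.7   6.2 -34.1   0.  -49.7  91.1]
(array([ 0.5598, -0.113 ]), np.float64(106.6), array([0.012, 0.032]))
T [0.6, -0.5, 60.0] rz -0.02 claw 44 rows 5
end [0.4574, -0.0552, 0.059, 18.8942]
```

Request:
arm_command --steps '[{"translation": [0.5,-0.5,20],"rotation": [0,0,0],"claw": 44},{"translation": [0.5,-0.5,40],"rotation": [0,0,0],"claw": 44},{"translation": [0.5,-0.5,55],"rotation": [0,0,0],"claw": 44},{"translation": [0.5,-0.5,60],"rotation": [0,0,0],"claw": 44},{"translation": [0.5,-0.5,60],"rotation": [0,0,0],"claw": 44}]'

```text
clock: 29.55
tool_pos: [0.4568, -0.0553, 0.0585]
orientation: [180.0, 0.1, 18.9]
force: [1.1, 0.4, 0.4]
opening: 0.0441
gripper_force: 0.0
```

Request:
arm_command --steps '[{"translation": [0,0,0],"rotation": [0,0,0],"claw": 5},{"translation": [0,0,0],"rotation": [0,0,0],"claw": 5},{"translation": [0,0,0],"rotation": [0,0,0],"claw": 5},{"translation": [0,0,0],"rotation": [0,0,0],"claw": 5},{"translation": [0,0,0],"rotation": [0,0,0],"claw": 5}]'

```text
clock: 30.05
tool_pos: [0.4577, -0.056, 0.0596]
orientation: [179.9, -0.0, 19.0]
force: [4.1, -9.7, -3.3]
opening: 0.012
gripper_force: 30.0
```

Request:
arm_command --steps '[{"translation": [0,0,0],"rotation": [0,0,1.2],"claw": 5},{"translation": [0,0,0],"rotation": [0,0,2.4],"claw": 5},{"translation": [0,0,0],"rotation": [0,0,3.6],"claw": 5},{"translation": [0,0,0],"rotation": [0,0,4.8],"claw": 5},{"translation": [0,0,0],"rotation": [0,0,6],"claw": 5}]'

```text
clock: 30.55
tool_pos: [0.4577, -0.0553, 0.0595]
orientation: [180.0, -0.1, -11.3]
force: [0.9, -1.7, 2.3]
opening: 0.0117
gripper_force: 30.0
```

Request:
arm_command --steps '[{"translation": [0,0,0],"rotation": [0,0,1.2],"claw": 5},{"translation": [0,0,0],"rotation": [0,0,2.4],"claw": 5},{"translation": [0,0,0],"rotation": [0,0,3.6],"claw": 5},{"translation": [0,0,0],"rotation": [0,0,4.8],"claw": 5},{"translation": [0,0,0],"rotation": [0,0,6],"claw": 5}]'

```text
clock: 31.05
tool_pos: [0.4581, -0.0546, 0.0596]
orientation: [-179.9, -0.1, -41.3]
force: [2.0, 1.6, 0.4]
opening: 0.0118
gripper_force: 30.0
```

Request:
arm_command --steps '[{"translation": [0,0,0],"rotation": [0,0,1.2],"claw": 5},{"translation": [0,0,0],"rotation": [0,0,2.4],"claw": 5},{"translation": [0,0,0],"rotation": [0,0,3.6],"claw": 5},{"translation": [0,0,0],"rotation": [0,0,4.8],"claw": 5},{"translation": [0,0,0],"rotation": [0,0,6],"claw": 5}]'

```text
clock: 31.55
tool_pos: [0.4587, -0.0542, 0.0596]
orientation: [-179.8, 0.0, -71.3]
force: [3.3, 2.3, -2.3]
opening: 0.0112
gripper_force: 30.0
```

Request:
arm_command --steps '[{"translation": [0,0,0],"rotation": [0,0,0],"claw": 5},{"translation": [0,0,0],"rotation": [0,0,0],"claw": 5}]'

```text
clock: 31.75
tool_pos: [0.4587, -0.0543, 0.0596]
orientation: [-179.8, 0.0, -70.9]
force: [4.0, 4.3, -1.3]
opening: 0.0119
gripper_force: 30.0
```

Request:
arm_command --steps '[{"translation": [0,0,0],"rotation": [0,0,0],"claw": 44},{"translation": [0,0,0],"rotation": [0,0,0],"claw": 44},{"translation": [0,0,0],"rotation": [0,0,0],"claw": 44},{"translation": [0,0,-25],"rotation": [0,0,0],"claw": 44},{"translation": [0,0,-60],"rotation": [0,0,0],"claw": 44}]'

```text
clock: 32.25
tool_pos: [0.4551, -0.0556, 0.1181]
orientation: [179.7, 0.0, -71.0]
force: [2.0, 0.3, 0.0]
opening: 0.0424
gripper_force: 0.0
```

Run:
```python
from h import *
o=ctrl.get_obs();print(o["clock"],o["tool_pos"],o["orientation"])
plan([.4574,-.0552,.119,-71.1],[(.4802,.06,.119,-58.5,44,5)])
```

```text
32.25 [ 0.45511157 -0.05562153  0.11810378] [ 1.79689547e+02  2.44494006e-02 -7.10398841e+01]
T [-101.6, -58.9, -0.0] rz -2.52 claw 44 rows 5
end [0.4802, 0.06, 0.119, -58.5]
```

Request:
arm_command --steps '[{"translation": [-22,-13,0],"rotation": [0,0,-0.6],"claw": 44},{"translation": [-46,-27,0],"rotation": [0,0,-1.2],"claw": 44},{"translation": [-72,-42,0],"rotation": [0,0,-1.9],"claw": 44},{"translation": [-92,-53,0],"rotation": [0,0,-2.4],"claw": 44},{"translation": [-101.5,-59,0],"rotation": [0,0,-2.5],"claw": 44}]'

```text
clock: 32.75
tool_pos: [0.48, 0.0614, 0.119]
orientation: [180.0, -0.0, -58.4]
force: [0.6, 0.0, -0.4]
opening: 0.0439
gripper_force: 0.0
```

Request:
arm_command --steps '[{"translation": [0,0,0],"rotation": [0,0,0],"claw": 44},{"translation": [0,0,0],"rotation": [0,0,0],"claw": 44},{"translation": [0,0,0],"rotation": [0,0,0],"claw": 44}]'

```text
clock: 33.05
tool_pos: [0.4795, 0.0593, 0.1189]
orientation: [180.0, 0.0, -58.6]
force: [-0.9, -0.2, 0.2]
opening: 0.0443
gripper_force: 0.0
```

Run:
```python
from h import *
p,_=snap("top");o=ctrl.get_obs();print(o["clock"],o["tool_pos"],o["orientation"],o["joint_pos"].round(1))
print(wing(p,1),wing(p,2))
plan([*o["tool_pos"][:3],o["orientation"][2]],[(.4802,.06,.059,-58.5,44,5)])
```

```text
33.1 [0.47961736 0.05927726 0.11897274] [ 1.79973155e+02  2.81905841e-03 -5.86306249e+01] [ 30.4   8.4 -31.4  -0.  -50.2   0.9]
(array([ 0.5599, -0.113 ]), np.float64(106.5), array([0.012, 0.032])) (array([ 0.457 , -0.0554]), np.float64(108.7), array([0.012, 0.032]))
T [-0.3, -0.9, 60.0] rz -0.03 claw 44 rows 5
end [0.4802, 0.06, 0.059, -58.4806]
```

Request:
arm_command --steps '[{"translation": [0,-1,20],"rotation": [0,0,0],"claw": 44},{"translation": [0,-1,40],"rotation": [0,0,0],"claw": 44},{"translation": [0,-1,55],"rotation": [0,0,0],"claw": 44},{"translation": [0,-1,60],"rotation": [0,0,0],"claw": 44},{"translation": [0,-1,60],"rotation": [0,0,0],"claw": 44}]'

```text
clock: 33.6
tool_pos: [0.4804, 0.06, 0.0586]
orientation: [179.9, -0.0, -58.6]
force: [0.4, -0.2, 0.4]
opening: 0.044
gripper_force: 0.0
```

Request:
arm_command --steps '[{"translation": [0,0,0],"rotation": [0,0,0],"claw": 5},{"translation": [0,0,0],"rotation": [0,0,0],"claw": 5},{"translation": [0,0,0],"rotation": [0,0,0],"claw": 5},{"translation": [0,0,0],"rotation": [0,0,0],"claw": 5},{"translation": [0,0,0],"rotation": [0,0,0],"claw": 5}]'

```text
clock: 34.1
tool_pos: [0.4815, 0.061, 0.0595]
orientation: [-179.9, -0.0, -58.5]
force: [1.2, -0.4, 2.1]
opening: 0.0118
gripper_force: 30.0
```

Request:
arm_command --steps '[{"translation": [0,0,0],"rotation": [0,0,1.2],"claw": 5},{"translation": [0,0,0],"rotation": [0,0,2.4],"claw": 5},{"translation": [0,0,0],"rotation": [0,0,3.6],"claw": 5},{"translation": [0,0,0],"rotation": [0,0,4.8],"claw": 5},{"translation": [0,0,0],"rotation": [0,0,6],"claw": 5}]'

```text
clock: 34.6
tool_pos: [0.4822, 0.0613, 0.0595]
orientation: [-179.9, 0.0, -88.8]
force: [4.4, 0.3, -3.7]
opening: 0.012
gripper_force: 30.0
```

Request:
arm_command --steps '[{"translation": [0,0,0],"rotation": [0,0,1.2],"claw": 5},{"translation": [0,0,0],"rotation": [0,0,2.4],"claw": 5},{"translation": [0,0,0],"rotation": [0,0,3.6],"claw": 5},{"translation": [0,0,0],"rotation": [0,0,4.8],"claw": 5},{"translation": [0,0,0],"rotation": [0,0,6],"claw": 5}]'

```text
clock: 35.1
tool_pos: [0.4831, 0.0612, 0.0595]
orientation: [-179.8, 0.1, -118.8]
force: [9.7, -4.6, -7.7]
opening: 0.0117
gripper_force: 30.0
```

Request:
arm_command --steps '[{"translation": [0,0,0],"rotation": [0,0,1.2],"claw": 5},{"translation": [0,0,0],"rotation": [0,0,2.4],"claw": 5},{"translation": [0,0,0],"rotation": [0,0,3.6],"claw": 5},{"translation": [0,0,0],"rotation": [0,0,4.8],"claw": 5},{"translation": [0,0,0],"rotation": [0,0,6],"claw": 5}]'

```text
clock: 35.6
tool_pos: [0.4837, 0.0607, 0.0595]
orientation: [-179.9, 0.2, -148.7]
force: [14.4, -8.7, -10.4]
opening: 0.012
gripper_force: 30.0
```

Request:
arm_command --steps '[{"translation": [0,0,0],"rotation": [0,0,0],"claw": 5},{"translation": [0,0,0],"rotation": [0,0,0],"claw": 5}]'

```text
clock: 35.8
tool_pos: [0.4836, 0.0606, 0.0595]
orientation: [-179.9, 0.2, -148.5]
force: [12.8, -7.2, -9.6]
opening: 0.0117
gripper_force: 30.0
```

Request:
arm_command --steps '[{"translation": [0,0,0],"rotation": [0,0,0],"claw": 44},{"translation": [0,0,0],"rotation": [0,0,0],"claw": 44},{"translation": [0,0,0],"rotation": [0,0,0],"claw": 44},{"translation": [0,0,-25],"rotation": [0,0,0],"claw": 44},{"translation": [0,0,-60],"rotation": [0,0,0],"claw": 44}]'

```text
clock: 36.3
tool_pos: [0.4792, 0.0601, 0.1182]
orientation: [180.0, -0.3, -148.6]
force: [1.3, 0.8, 0.4]
opening: 0.0424
gripper_force: 0.0
```

Run:
```python
from h import *
o=ctrl.get_obs();print(o["clock"],o["tool_pos"],o["orientation"])
plan([.4802,.06,.119,-148.5],[(.597,.0737,.119,62.9,44,30)])
```

```text
36.3 [0.47920661 0.0600718  0.11820575] [ 179.96884235   -0.26690263 -148.56915075]
T [-17.8, -8.2, -0.0] rz -7.05 claw 44 rows 5
T [-9.8, -17.0, -0.0] rz -7.05 claw 44 rows 5
T [1.8, -19.5, -0.0] rz -7.04 claw 44 rows 5
T [12.7, -14.9, -0.0] rz -7.05 claw 44 rows 5
T [19.0, -4.8, -0.0] rz -7.04 claw 44 rows 5
T [18.3, 7.1, -0.0] rz -7.05 claw 44 rows 5
end [0.597, 0.0737, 0.119, 62.9]
```

Request:
arm_command --steps '[{"translation": [-3,-1,0],"rotation": [0,0,-1.4],"claw": 44},{"translation": [-7,-3,0],"rotation": [0,0,-2.8],"claw": 44},{"translation": [-11,-5,0],"rotation": [0,0,-4.2],"claw": 44},{"translation": [-14,-6,0],"rotation": [0,0,-5.6],"claw": 44},{"translation": [-18,-8,0],"rotation": [0,0,-7],"claw": 44}]'

```text
clock: 36.8
tool_pos: [0.5001, 0.0633, 0.1191]
orientation: [180.0, -0.0, -113.3]
force: [-0.8, 0.5, 0.2]
opening: 0.0442
gripper_force: 0.0
```

Request:
arm_command --steps '[{"translation": [-2,-3,0],"rotation": [0,0,-1.4],"claw": 44},{"translation": [-4,-7,0],"rotation": [0,0,-2.8],"claw": 44},{"translation": [-6,-10,0],"rotation": [0,0,-4.2],"claw": 44},{"translation": [-8,-14,0],"rotation": [0,0,-5.6],"claw": 44},{"translation": [-10,-17,0],"rotation": [0,0,-7],"claw": 44}]'

```text
clock: 37.3
tool_pos: [0.5198, 0.0657, 0.119]
orientation: [180.0, 0.0, -78.3]
force: [0.6, -0.0, 0.1]
opening: 0.0439
gripper_force: 0.0
```

Request:
arm_command --steps '[{"translation": [0,-4,0],"rotation": [0,0,-1.4],"claw": 44},{"translation": [1,-8,0],"rotation": [0,0,-2.8],"claw": 44},{"translation": [1,-12,0],"rotation": [0,0,-4.2],"claw": 44},{"translation": [2,-16,0],"rotation": [0,0,-5.6],"claw": 44},{"translation": [2,-19.5,0],"rotation": [0,0,-7],"claw": 44}]'

```text
clock: 37.8
tool_pos: [0.5393, 0.0676, 0.119]
orientation: [180.0, 0.0, -43.3]
force: [0.1, -0.9, -0.5]
opening: 0.0439
gripper_force: 0.0
```

Request:
arm_command --steps '[{"translation": [2,-3,0],"rotation": [0,0,-1.4],"claw": 44},{"translation": [5,-6,0],"rotation": [0,0,-2.8],"claw": 44},{"translation": [8,-9,0],"rotation": [0,0,-4.2],"claw": 44},{"translation": [10,-12,0],"rotation": [0,0,-5.6],"claw": 44},{"translation": [12.5,-15,0],"rotation": [0,0,-7],"claw": 44}]'

```text
clock: 38.3
tool_pos: [0.5586, 0.0699, 0.119]
orientation: [180.0, 0.0, -8.3]
force: [-0.8, -0.1, -0.0]
opening: 0.0441
gripper_force: 0.0
```

Request:
arm_command --steps '[{"translation": [4,-1,0],"rotation": [0,0,-1.4],"claw": 44},{"translation": [8,-2,0],"rotation": [0,0,-2.8],"claw": 44},{"translation": [11,-3,0],"rotation": [0,0,-4.2],"claw": 44},{"translation": [15,-4,0],"rotation": [0,0,-5.6],"claw": 44},{"translation": [19,-5,0],"rotation": [0,0,-7],"claw": 44}]'

```text
clock: 38.8
tool_pos: [0.5782, 0.072, 0.119]
orientation: [-180.0, 0.0, 26.7]
force: [0.4, 0.1, 0.9]
opening: 0.0439
gripper_force: 0.0
```

Request:
arm_command --steps '[{"translation": [4,1,0],"rotation": [0,0,-1.5],"claw": 44},{"translation": [8,3,0],"rotation": [0,0,-3],"claw": 44},{"translation": [12,5,0],"rotation": [0,0,-4.5],"claw": 44},{"translation": [16,6,0],"rotation": [0,0,-6],"claw": 44},{"translation": [18.5,7,0],"rotation": [0,0,-7.3],"claw": 44}]'

```text
clock: 39.3
tool_pos: [0.5979, 0.074, 0.1189]
orientation: [-180.0, 0.0, 63.3]
force: [0.7, 0.4, -0.2]
opening: 0.0438
gripper_force: 0.0
```

Request:
arm_command --steps '[{"translation": [0,0,0],"rotation": [0,0,0],"claw": 44},{"translation": [0,0,0],"rotation": [0,0,0],"claw": 44},{"translation": [0,0,0],"rotation": [0,0,0],"claw": 44}]'

```text
clock: 39.6
tool_pos: [0.5978, 0.0739, 0.119]
orientation: [-180.0, 0.0, 62.8]
force: [-0.5, -0.5, -0.5]
opening: 0.044
gripper_force: 0.0
```

Run:
```python
from h import *
p,_=snap("top");o=ctrl.get_obs();print(o["clock"],o["tool_pos"],o["orientation"],o["joint_pos"].round(1))
print(wing(p,1),wing(p,2),wing(p,3));caps("side")
plan([*o["tool_pos"][:3],o["orientation"][2]],[(.597,.0737,.059,62.9,44,5)])
```

```text
39.65 [0.59782037 0.07383355 0.11907588] [-1.79993991e+02  4.71035774e-03  6.28254551e+01] [ 25.6  18.9 -16.9  -0.  -54.3 127.2]
(array([ 0.5598, -0.113 ]), np.float64(106.6), array([0.012, 0.032])) (array([ 0.457 , -0.0554]), np.float64(108.8), array([0.012, 0.032])) (array([0.4805, 0.06  ]), np.float64(32.6), array([0.012, 0.033]))
side red [310.4 197.6] 51 [0.587 0.055]
side red [382.2 217.8] 170 [ 0.675 -0.136]
side red [344.8 235.6] 107 [ 0.55  -0.128]
side red [397.3 278.3] 370 [ 0.54  -0.315]
side yellow [348.2 208.6] 65 [ 0.633 -0.049]
side yellow [278.9 215.6] 49 [0.472 0.044]
side yellow [299.  241.2] 112 [ 0.449 -0.072]
side yellow [348.8 308.8] 416 [ 0.396 -0.311]
side yellow [399.4 309.8] 423 [ 0.475 -0.381]
T [-0.5, -0.7, 60.1] rz -0.01 claw 44 rows 5
end [0.597, 0.0737, 0.059, 62.8755]
```

Request:
arm_command --steps '[{"translation": [-0.5,-0.5,20],"rotation": [0,0,0],"claw": 44},{"translation": [-0.5,-0.5,40],"rotation": [0,0,0],"claw": 44},{"translation": [-0.5,-0.5,55],"rotation": [0,0,0],"claw": 44},{"translation": [-0.5,-0.5,60],"rotation": [0,0,0],"claw": 44},{"translation": [-0.5,-0.5,60],"rotation": [0,0,0],"claw": 44}]'

```text
clock: 40.2
tool_pos: [0.597, 0.0734, 0.0586]
orientation: [-180.0, 0.1, 62.9]
force: [-0.5, 0.7, -0.1]
opening: 0.0444
gripper_force: 0.0
```

Request:
arm_command --steps '[{"translation": [0,0,0],"rotation": [0,0,0],"claw": 5},{"translation": [0,0,0],"rotation": [0,0,0],"claw": 5},{"translation": [0,0,0],"rotation": [0,0,0],"claw": 5},{"translation": [0,0,0],"rotation": [0,0,0],"claw": 5},{"translation": [0,0,0],"rotation": [0,0,0],"claw": 5}]'

```text
clock: 40.7
tool_pos: [0.599, 0.073, 0.0596]
orientation: [179.8, -0.0, 63.0]
force: [4.1, -4.5, 0.8]
opening: 0.0116
gripper_force: 30.0
```

Request:
arm_command --steps '[{"translation": [0,0,0],"rotation": [0,0,1.2],"claw": 5},{"translation": [0,0,0],"rotation": [0,0,2.4],"claw": 5},{"translation": [0,0,0],"rotation": [0,0,3.6],"claw": 5},{"translation": [0,0,0],"rotation": [0,0,4.8],"claw": 5},{"translation": [0,0,0],"rotation": [0,0,6],"claw": 5}]'

```text
clock: 41.2
tool_pos: [0.5989, 0.0731, 0.0597]
orientation: [179.9, -0.1, 32.7]
force: [5.3, -4.8, -1.7]
opening: 0.0117
gripper_force: 30.0
```

Request:
arm_command --steps '[{"translation": [0,0,0],"rotation": [0,0,1.2],"claw": 5},{"translation": [0,0,0],"rotation": [0,0,2.4],"claw": 5},{"translation": [0,0,0],"rotation": [0,0,3.6],"claw": 5},{"translation": [0,0,0],"rotation": [0,0,4.8],"claw": 5},{"translation": [0,0,0],"rotation": [0,0,6],"claw": 5}]'

```text
clock: 41.7
tool_pos: [0.5988, 0.0733, 0.0596]
orientation: [180.0, -0.1, 2.7]
force: [4.5, -3.6, -1.1]
opening: 0.0115
gripper_force: 30.0
```

Request:
arm_command --steps '[{"translation": [0,0,0],"rotation": [0,0,1.2],"claw": 5},{"translation": [0,0,0],"rotation": [0,0,2.4],"claw": 5},{"translation": [0,0,0],"rotation": [0,0,3.6],"claw": 5},{"translation": [0,0,0],"rotation": [0,0,4.8],"claw": 5},{"translation": [0,0,0],"rotation": [0,0,6],"claw": 5}]'

```text
clock: 42.2
tool_pos: [0.5988, 0.0734, 0.0596]
orientation: [-179.9, -0.1, -27.3]
force: [4.8, -3.7, -1.6]
opening: 0.0115
gripper_force: 30.0
```

Run:
```python
from h import *
o=ctrl.get_obs();print(o["clock"],o["tool_pos"],o["orientation"],o["force"],o["moment"],o["opening"])
```

```text
42.2 [0.59884869 0.07340517 0.05963433] [-1.79928568e+02 -1.30694772e-01 -2.72926692e+01] [ 4.80998305 -3.70526771 -1.63396426] [-1.09134321 -1.7493322   0.04581522] 0.01146600813877525
```

Request:
arm_command --steps '[{"translation": [0,0,0],"rotation": [0,0,1.2],"claw": 5},{"translation": [0,0,0],"rotation": [0,0,2.4],"claw": 5},{"translation": [0,0,0],"rotation": [0,0,3.6],"claw": 5},{"translation": [0,0,0],"rotation": [0,0,4.8],"claw": 5},{"translation": [0,0,0],"rotation": [0,0,6],"claw": 5}]'

```text
clock: 42.7
tool_pos: [0.599, 0.0735, 0.0596]
orientation: [-179.9, -0.1, -57.3]
force: [4.9, -2.2, -2.4]
opening: 0.0115
gripper_force: 30.0
```

Request:
arm_command --steps '[{"translation": [0,0,0],"rotation": [0,0,1.2],"claw": 5},{"translation": [0,0,0],"rotation": [0,0,2.4],"claw": 5},{"translation": [0,0,0],"rotation": [0,0,3.6],"claw": 5},{"translation": [0,0,0],"rotation": [0,0,4.8],"claw": 5},{"translation": [0,0,0],"rotation": [0,0,6],"claw": 5}]'

```text
clock: 43.2
tool_pos: [0.5991, 0.0735, 0.0596]
orientation: [-179.8, 0.0, -87.3]
force: [6.0, -2.7, -2.9]
opening: 0.0117
gripper_force: 30.0
```

Request:
arm_command --steps '[{"translation": [0,0,0],"rotation": [0,0,1.2],"claw": 5},{"translation": [0,0,0],"rotation": [0,0,2.4],"claw": 5},{"translation": [0,0,0],"rotation": [0,0,3.6],"claw": 5},{"translation": [0,0,0],"rotation": [0,0,4.8],"claw": 5},{"translation": [0,0,0],"rotation": [0,0,6],"claw": 5}]'

```text
clock: 43.7
tool_pos: [0.5992, 0.0735, 0.0597]
orientation: [-179.8, 0.1, -117.3]
force: [5.6, -3.3, -2.8]
opening: 0.012
gripper_force: 30.0
```

Request:
arm_command --steps '[{"translation": [0,0,0],"rotation": [0,0,0],"claw": 5},{"translation": [0,0,0],"rotation": [0,0,0],"claw": 5}]'

```text
clock: 43.9
tool_pos: [0.5993, 0.0735, 0.0597]
orientation: [-179.8, 0.1, -117.1]
force: [5.3, -2.8, -2.9]
opening: 0.0119
gripper_force: 30.0
```

Request:
arm_command --steps '[{"translation": [0,0,0],"rotation": [0,0,0],"claw": 44},{"translation": [0,0,0],"rotation": [0,0,0],"claw": 44},{"translation": [0,0,0],"rotation": [0,0,0],"claw": 44},{"translation": [0,0,-25],"rotation": [0,0,0],"claw": 44},{"translation": [0,0,-60],"rotation": [0,0,0],"claw": 44}]'

```text
clock: 44.4
tool_pos: [0.5957, 0.0732, 0.1177]
orientation: [179.8, -0.2, -117.1]
force: [0.0, -0.2, 1.5]
opening: 0.0425
gripper_force: 0.0
```

Run:
```python
from h import *
o=ctrl.get_obs();print(o["clock"],o["tool_pos"],o["orientation"])
plan([.597,.0737,.119,-117.1],[(.646,-.0333,.119,15.8,44,20)])
```

```text
44.4 [0.59567404 0.07317212 0.11769381] [ 179.80593191   -0.20531197 -117.0687428 ]
T [18.2, -23.1, -0.0] rz -6.64 claw 44 rows 5
T [27.9, -9.3, -0.0] rz -6.65 claw 44 rows 5
T [28.5, 7.5, -0.0] rz -6.64 claw 44 rows 5
T [19.7, 21.8, -0.0] rz -6.65 claw 44 rows 5
end [0.646, -0.0333, 0.119, 15.8]
```

Request:
arm_command --steps '[{"translation": [4,-5,0],"rotation": [0,0,-1.3],"claw": 44},{"translation": [8,-10,0],"rotation": [0,0,-2.6],"claw": 44},{"translation": [11,-14,0],"rotation": [0,0,-4],"claw": 44},{"translation": [15,-18,0],"rotation": [0,0,-5.3],"claw": 44},{"translation": [18,-23,0],"rotation": [0,0,-6.6],"claw": 44}]'

```text
clock: 44.9
tool_pos: [0.6093, 0.047, 0.1191]
orientation: [180.0, 0.0, -83.8]
force: [0.0, 0.2, 0.4]
opening: 0.0443
gripper_force: 0.0
```

Request:
arm_command --steps '[{"translation": [6,-2,0],"rotation": [0,0,-1.3],"claw": 44},{"translation": [12,-4,0],"rotation": [0,0,-2.6],"claw": 44},{"translation": [17,-6,0],"rotation": [0,0,-4],"claw": 44},{"translation": [22,-8,0],"rotation": [0,0,-5.3],"claw": 44},{"translation": [28,-9.5,0],"rotation": [0,0,-6.6],"claw": 44}]'

```text
clock: 45.4
tool_pos: [0.6219, 0.0202, 0.119]
orientation: [180.0, 0.0, -50.8]
force: [-0.3, 0.4, 0.2]
opening: 0.0436
gripper_force: 0.0
```

Request:
arm_command --steps '[{"translation": [6,1,0],"rotation": [0,0,-1.3],"claw": 44},{"translation": [12,3,0],"rotation": [0,0,-2.6],"claw": 44},{"translation": [17,5,0],"rotation": [0,0,-4],"claw": 44},{"translation": [22,6,0],"rotation": [0,0,-5.3],"claw": 44},{"translation": [28.5,7.5,0],"rotation": [0,0,-6.6],"claw": 44}]'

```text
clock: 45.9
tool_pos: [0.6339, -0.0066, 0.119]
orientation: [180.0, 0.0, -17.8]
force: [-0.7, 0.5, -0.7]
opening: 0.0439
gripper_force: 0.0
```

Request:
arm_command --steps '[{"translation": [4,4,0],"rotation": [0,0,-1.4],"claw": 44},{"translation": [8,9,0],"rotation": [0,0,-2.8],"claw": 44},{"translation": [12,14,0],"rotation": [0,0,-4.2],"claw": 44},{"translation": [16,18,0],"rotation": [0,0,-5.6],"claw": 44},{"translation": [20,22,0],"rotation": [0,0,-6.8],"claw": 44}]'

```text
clock: 46.4
tool_pos: [0.6461, -0.0338, 0.1189]
orientation: [-180.0, 0.0, 16.2]
force: [0.4, -0.1, -0.5]
opening: 0.0439
gripper_force: 0.0
```

Request:
arm_command --steps '[{"translation": [0,0,0],"rotation": [0,0,0],"claw": 44},{"translation": [0,0,0],"rotation": [0,0,0],"claw": 44},{"translation": [0,0,0],"rotation": [0,0,0],"claw": 44}]'

```text
clock: 46.7
tool_pos: [0.6461, -0.0335, 0.119]
orientation: [-180.0, 0.0, 15.8]
force: [0.6, 0.1, 0.1]
opening: 0.0436
gripper_force: 0.0
```

Run:
```python
from h import *
p,_=snap("top");o=ctrl.get_obs();print(o["clock"],o["tool_pos"],o["orientation"],o["joint_pos"].round(1))
print(wing(p,4))
plan([*o["tool_pos"][:3],o["orientation"][2]],[(.646,-.0333,.059,15.8,44,5)])
```

```text
46.75 [ 0.64611387 -0.03345962  0.11908142] [-1.79994696e+02  3.90010955e-03  1.58434653e+01] [ 14.3  22.7 -11.   -0.  -56.4  91.6]
(array([0.5969, 0.0736]), np.float64(62.5), array([0.012, 0.033]))
T [-0.1, -0.2, 60.1] rz 0.01 claw 44 rows 5
end [0.646, -0.0333, 0.059, 15.7935]
```

Request:
arm_command --steps '[{"translation": [0,0,20],"rotation": [0,0,0],"claw": 44},{"translation": [0,0,40],"rotation": [0,0,0],"claw": 44},{"translation": [0,0,55],"rotation": [0,0,0],"claw": 44},{"translation": [0,0,60],"rotation": [0,0,0],"claw": 44},{"translation": [0,0,60],"rotation": [0,0,0],"claw": 44}]'

```text
clock: 47.25
tool_pos: [0.6459, -0.0337, 0.0585]
orientation: [-180.0, 0.1, 15.9]
force: [-0.4, -0.6, 0.2]
opening: 0.0441
gripper_force: 0.0
```

Request:
arm_command --steps '[{"translation": [0,0,0],"rotation": [0,0,0],"claw": 5},{"translation": [0,0,0],"rotation": [0,0,0],"claw": 5},{"translation": [0,0,0],"rotation": [0,0,0],"claw": 5},{"translation": [0,0,0],"rotation": [0,0,0],"claw": 5},{"translation": [0,0,0],"rotation": [0,0,0],"claw": 5}]'

```text
clock: 47.75
tool_pos: [0.6466, -0.0342, 0.0595]
orientation: [180.0, -0.0, 15.9]
force: [-0.3, 0.1, 1.8]
opening: 0.0116
gripper_force: 30.0
```

Request:
arm_command --steps '[{"translation": [0,0,0],"rotation": [0,0,1.2],"claw": 5},{"translation": [0,0,0],"rotation": [0,0,2.4],"claw": 5},{"translation": [0,0,0],"rotation": [0,0,3.6],"claw": 5},{"translation": [0,0,0],"rotation": [0,0,4.8],"claw": 5},{"translation": [0,0,0],"rotation": [0,0,6],"claw": 5}]'

```text
clock: 48.25
tool_pos: [0.6466, -0.0333, 0.0595]
orientation: [-180.0, -0.0, -14.3]
force: [-0.5, 2.1, 2.1]
opening: 0.0119
gripper_force: 30.0
```

Request:
arm_command --steps '[{"translation": [0,0,0],"rotation": [0,0,1.2],"claw": 5},{"translation": [0,0,0],"rotation": [0,0,2.4],"claw": 5},{"translation": [0,0,0],"rotation": [0,0,3.6],"claw": 5},{"translation": [0,0,0],"rotation": [0,0,4.8],"claw": 5},{"translation": [0,0,0],"rotation": [0,0,6],"claw": 5}]'

```text
clock: 48.75
tool_pos: [0.647, -0.0326, 0.0595]
orientation: [-179.9, -0.0, -44.3]
force: [0.2, 5.0, 1.4]
opening: 0.0123
gripper_force: 30.0
```

Request:
arm_command --steps '[{"translation": [0,0,0],"rotation": [0,0,1.2],"claw": 5},{"translation": [0,0,0],"rotation": [0,0,2.4],"claw": 5},{"translation": [0,0,0],"rotation": [0,0,3.6],"claw": 5},{"translation": [0,0,0],"rotation": [0,0,4.8],"claw": 5},{"translation": [0,0,0],"rotation": [0,0,6],"claw": 5}]'

```text
clock: 49.25
tool_pos: [0.6477, -0.0322, 0.0596]
orientation: [-179.8, 0.0, -74.3]
force: [2.5, 5.8, -0.7]
opening: 0.0119
gripper_force: 30.0
```

Request:
arm_command --steps '[{"translation": [0,0,0],"rotation": [0,0,0],"claw": 5},{"translation": [0,0,0],"rotation": [0,0,0],"claw": 5}]'

```text
clock: 49.45
tool_pos: [0.6477, -0.0322, 0.0595]
orientation: [-179.8, 0.0, -74.1]
force: [1.8, 6.3, -0.1]
opening: 0.0117
gripper_force: 30.0
```

Request:
arm_command --steps '[{"translation": [0,0,0],"rotation": [0,0,0],"claw": 44},{"translation": [0,0,0],"rotation": [0,0,0],"claw": 44},{"translation": [0,0,0],"rotation": [0,0,0],"claw": 44},{"translation": [0,0,-30],"rotation": [0,0,0],"claw": 44},{"translation": [0,0,-70],"rotation": [0,0,0],"claw": 44}]'

```text
clock: 49.95
tool_pos: [0.6444, -0.0343, 0.1274]
orientation: [179.7, 0.0, -74.1]
force: [0.9, -0.4, 0.1]
opening: 0.0427
gripper_force: 0.0
```

Request:
arm_command --steps '[{"translation": [0,0,-30],"rotation": [0,0,0],"claw": 44},{"translation": [0,0,-60],"rotation": [0,0,0],"claw": 44},{"translation": [0,0,-90],"rotation": [0,0,0],"claw": 44},{"translation": [0,0,-110],"rotation": [0,0,0],"claw": 44},{"translation": [0,0,-110],"rotation": [0,0,0],"claw": 44}]'

```text
clock: 50.45
tool_pos: [0.6477, -0.034, 0.2429]
orientation: [-179.7, -0.1, -74.1]
force: [-0.1, -0.6, -0.1]
opening: 0.0437
gripper_force: 0.0
```

Run:
```python
from h import *
o=ctrl.get_obs();print(o["clock"],o["tool_pos"],o["orientation"])
plan([*o["tool_pos"],-74.2],[(.5,.34,.25,-74.2,44,10)])
```

```text
50.45 [ 0.64770684 -0.03402689  0.24290292] [-1.79683330e+02 -7.24668591e-02 -7.40604966e+01]
T [-200.1, 20.1, -3.5] rz -0.0 claw 44 rows 5
T [-200.0, 20.2, -3.6] rz -0.0 claw 44 rows 5
end [0.5, 0.34, 0.25, -74.2]
```

Request:
arm_command --steps '[{"translation": [-35,4,-1],"rotation": [0,0,0],"claw": 44},{"translation": [-75,8,-2],"rotation": [0,0,0],"claw": 44},{"translation": [-115,12,-3],"rotation": [0,0,0],"claw": 44},{"translation": [-155,16,-4],"rotation": [0,0,0],"claw": 44},{"translation": [-200,20,-4],"rotation": [0,0,0],"claw": 44}]'

```text
clock: 50.95
tool_pos: [0.5711, 0.1537, 0.2425]
orientation: [179.9, -0.0, -74.1]
force: [1.1, 0.0, 0.7]
opening: 0.0437
gripper_force: 0.0
```

Request:
arm_command --steps '[{"translation": [-40,4,-1],"rotation": [0,0,0],"claw": 44},{"translation": [-80,8,-2],"rotation": [0,0,0],"claw": 44},{"translation": [-125,12,-3],"rotation": [0,0,0],"claw": 44},{"translation": [-170,17,-4],"rotation": [0,0,0],"claw": 44},{"translation": [-200,20,-4],"rotation": [0,0,0],"claw": 44}]'

```text
clock: 51.45
tool_pos: [0.4966, 0.3419, 0.2465]
orientation: [180.0, -0.0, -74.0]
force: [1.1, -0.2, -0.4]
opening: 0.0444
gripper_force: 0.0
```

Run:
```python
from h import *
p=caps("top")
for k in range(1,6):print(k,wing(p,k))
cv2.imwrite("pics/t9.png",cv2.resize(p[185:295,250:440,::-1],None,fx=4,fy=4,interpolation=cv2.INTER_CUBIC));snap("side","s9")
```

```text
top red [272.5 220.4] 36 [0.596 0.073]
top red [388.5 225.8] 152 [ 0.58  -0.271]
top red [335.1 233. ] 43 [ 0.558 -0.113]
top yellow [308.6 204.4] 47 [ 0.644 -0.034]
top yellow [411.9 248.4] 155 [ 0.513 -0.34 ]
top yellow [276.8 259.5] 41 [0.48  0.059]
top yellow [315.7 267.4] 40 [ 0.457 -0.056]
top yellow [387.9 276.7] 143 [ 0.43  -0.269]
1 (array([ 0.5599, -0.113 ]), np.float64(106.4), array([0.012, 0.032]))
2 (array([ 0.457 , -0.0553]), np.float64(108.7), array([0.012, 0.032]))
3 (array([0.4805, 0.0601]), np.float64(32.6), array([0.012, 0.033]))
4 (array([0.5971, 0.0738]), np.float64(62.8), array([0.011, 0.032]))
5 (array([ 0.6463, -0.0333]), np.float64(106.1), array([0.014, 0.031]))
```

View pics/t9.png

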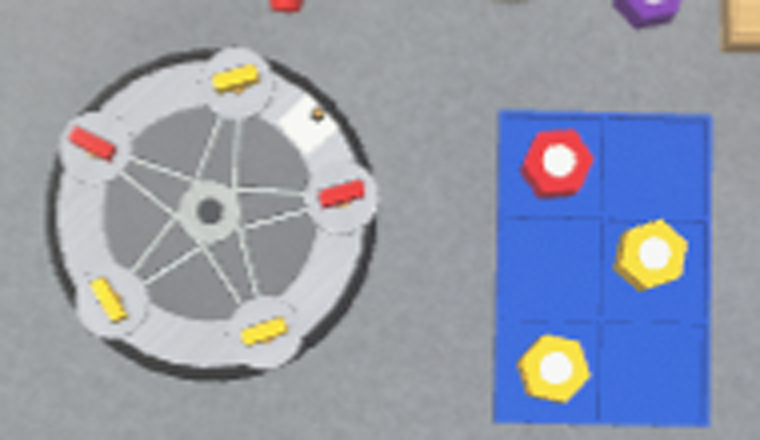

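View pics/s9.png

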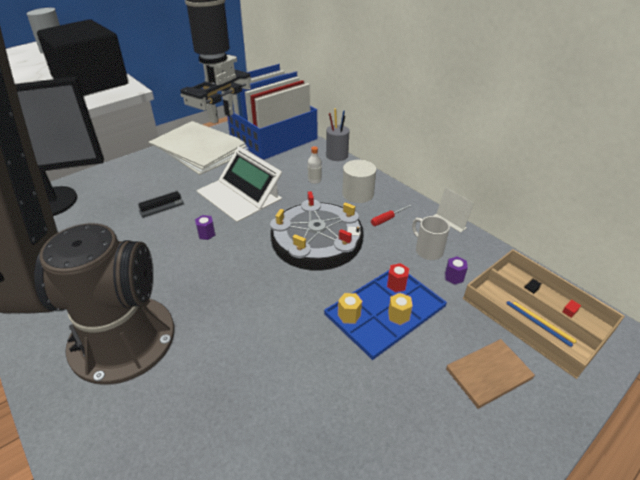

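Run:
```python
from h import *
p,_=snap("top");q,_=snap("side")
for nm,z,tp,sd in(("5",.054,(413,248),(400,299)),("4",.054,(389.5,225),(398,270)),("3",.054,(388.5,277),(350,299))):
    a,n=white(p,tp,7);b,m=white(q,sd,7);print(nm,n,m,ray("top",a,z)[0].round(4),ray("side",b,z)[0].round(4))
    (Ka,Da,Ra,ta,_),(Kb,Db,Rb,tb,_)=cam("top"),cam("side")
    X=cv2.triangulatePoints(np.c_[Ra,ta],np.c_[Rb,tb],cv2.undistortPoints(a.reshape(1,1,2),Ka,Da)[0].T,cv2.undistortPoints(b.reshape(1,1,2),Kb,Db)[0].T)
    print((X[:3]/X[3]).ravel().round(4))
crop(p,(400,250),"t10",90,6)
```

```text
5 44 58 [ 0.5167 -0.3479] [ 0.5191 -0.3498]
[ 0.5178 -0.349   0.0541]
4 43 51 [ 0.5866 -0.2763] [ 0.5896 -0.2789]
[ 0.5881 -0.2777  0.0539]
3 47 62 [ 0.431  -0.2733] [ 0.4332 -0.275 ]
[ 0.4321 -0.2742  0.0541]
```

```bash
python3 -c "
from plant import ctrl
print(ctrl.close_job())"
```

```text
the job is handed in; nothing more can be done
None
```

I turned all five nipples in order from the valve, put the three caps (places 3, 4 and 5) flat in the holder, and handed the job in at about 52 s. Measured afterwards in the top view, nipples 1–4 were within about 1° of target and nipple 5 read about 0.3° off.

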